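# Load the lens barrel and slide the fixture plate out to the gauge

## Task

Stand the lens barrel in the round collar on the fixture plate and let go of it; then slide the plate (the upright post at its inner end is a handy grip) outward along its riser (never lifting it off) until its outer edge is in line with the gauge's pointer, so that screws can be driven from below. The loaded plate would now tip off the riser, so finish still holding it, with the plate flat on the riser, the barrel in its collar, and the rest of the bench left as it was.

Things in the scene. Friction and masses are not known exactly. Their poses are not given: they have to be found in the camera images.
- barrel_center (a point): The lens barrel, loose, about 0.4 kg: dark steel upright cylinder with a glass face on top, 72 mm tall, 36 mm in diameter above a 40 mm wide, 14 mm high foot. It stands alone on the bench, on the robot's right, away from the riser. The point is its centre, 36 mm above its underside; z is up.
- plate_collar (a point): Centre of the aluminium collar fixed on the fixture plate near its outer end, at the level of the plate's upper face (the floor the barrel stands on). The collar is an open ring, 52 mm inside, 64 mm outside, 12 mm high; its centre is 45 mm in from the plate's outer edge. x points outward along the plate, z up.
- plate: The fixture plate: loose, 0.42 kg, bare aluminium, 240 x 90 x 8 mm, lying on the riser, overhanging 20 to 45 mm at first. Origin under its centre, x outward, z up. A black block (36 mm along x, 60 wide, 16 high, centred 5 mm out from the plate's centre) is fixed between collar and post. With the barrel on, it tips off once it overhangs about 90 mm or more, unless held.
- plate_post (a point): Grip point on the fixture plate's post: a square steel bar fixed upright near the plate's inner end, 16 x 16 mm, 50 mm tall from the plate's upper face, its sides parallel to the plate's. The point is on the bar's axis 30 mm above the plate's upper face; the bar goes on 20 mm above it. It lies 215 mm inward of the plate's outer edge. x points outward along the plate, z up.
- plate_edge (a point): Middle of the plate's outer end edge, at its upper face: the edge that has to come in line with the pointer. x points outward along the plate, y across it, z up.
- riser_edge (a point): Middle of the riser's outer upper edge. The riser is a fixed grey stand, 180 mm long, 114 mm wide, 60 mm high, with a low rail (7 mm wide, 6 mm high) along both long sides that guides the plate, with 4 mm play on each side. x points outward (the way the plate slides, roughly to the robot's right), z up.
- gauge_tip (a point): Tip of the gauge's pointer: a fixed stand (44 mm square foot, 95 mm tall) beside the plate's way, on the side away from the robot, with a level steel blade 4 mm thick, its top as high as the plate's upper face, pointing at the plate's side and ending 12 mm short of it. Its x is the riser's x. The plate is at the mark, 102 to 135 mm out from the riser, when its outer edge is at x = 0 here.
- driver_grip (a point): Bystander: a screwdriver lying on the bench, handle end. Leave alone.
- cup_rim (a point): Bystander: an open grey plastic cup, 68 mm wide, 70 mm tall; the point is the centre of its mouth. Leave alone.
- tape: Bystander: a black tape roll lying flat, 90 mm across, 20 mm high; origin under its centre. Leave alone.
- calipers: Bystander: calipers lying flat, 200 mm long along x, 14 mm high. Leave alone.
- module: Bystander: a finished module, 90 x 70 mm plate with a black block and two thin rods, 61 mm tall. Leave alone.
Things that resemble listed ones, but are neither listed nor needed, are in the scene too. Of the things that look like the part that bears barrel_center, take the one that is nearest to the robot's base at the start.

How it is judged:
By the outcome, as a careful person would: the job done as asked, in the order asked, and still so for the second after the job is handed in, while the arm keeps its last pose, push and grip.
It also fails if it takes over 48 s, if anything falls off the work surface, if the arm or the gripper's body presses on something with over 40 N, if the wrist force passes 120 N, or if a joint passes its speed limit or range.

## Robot

A 6-joint arm with a two-finger parallel gripper is mounted at the origin on the work surface. World frame = base frame: x ahead of the robot, y to its left, z up, the work surface at z = 0. Lengths are in m, angles in rad, forces in N, time in s.
With the tool pointing down it reaches from about 0.275 to 0.725 m from the base axis. Payload 5.6 kg.
Tool frame: the origin (TCP) lies at the very end of the fingers, on their centre line; the grasp point (between the pads) lies 19 mm behind it (arm.grasp_offset is the y of the grasp point in the tool frame, in m); y points along the fingers, z is the direction in which the jaws open and shut, and the axes are right-handed (so a half turn about y gives the same grasp; the last joint's range is limited). The gripper opens to 85 mm and grips with 20 to 120 N. Pads are 22 mm wide; open, the fingers measure 114 mm over their backs; the gripper's body (76 mm by 85 mm) begins 54 mm behind the grasp point. The pads swing forward as they close: fully open they stand 13 mm farther back than shut.
Start: joints at [-0.864, 0.255, 0.108, 0, -1.424, -0.285], TCP at [0.225, -0.502, 0.231] pointing down, gripper open.
Joint ranges: [-2.95, 2.95], [-1.21, 1.97], [-1.09, 1.5], [-2.87, 1.71], [-2.94, -0.07], [-3.05, 3.05]. Speed limits (rad/s): [2.57, 2.57, 3.14, 3.14, 3.14, 3.14].

## Interface

Orientations are given as [roll, pitch, yaw] about the fixed x, y, z axes, in that order (R = Rz(yaw) Ry(pitch) Rx(roll)).
In Python, from rig import sensors, eyes, order, arm gives the robot as it stands.
- The arm moves only by the tool servo_tool, never from a script. Its argument "increments" is a list of rows, each a list of 7 numbers: the shift along the tool's x, y, z in m, then the turn, a rotation vector about the tool's x, y, z in degrees, then the finger opening in m, from 0 to 0.0854. In form: [[tx, ty, tz, wx, wy, wz, claw], ...]. A call has 1 to 5 rows; each row is the pose to reach, as a shift and turn from the pose measured when the call began, along the tool's axes at that moment; what a row does not reach only later rows make up. A row lasts 1/8 s, in which the tool goes at most 62.5 mm and 10.7 degrees, less where a joint would pass 70% of its speed; a pose out of reach is approached as far as the arm can. A call with a gripper value outside its range is refused whole. The fingers move at their own pace and stop on an object; "newtons" is the grip in N (left out, the last holds). Time passes only in rows, so rows that repeat a pose let the fingers close. It gives the time, the measured TCP pose, the force and the opening at its end, in the units of the state.
- sensors.get_obs(): the state, without advancing time (a new reading comes with each control period).
- eyes.camera(name): name is "scene" or "top" or "wrist"; returns a dict with "color" (420x560x3 uint8, blue, green, red), "z_map" (420x560 float32, m along the optical axis (not along the pixel's ray), 0 where there is no reading), "fovy" (degrees; the focal length in pixels is half the picture's height over the tangent of half this angle, whatever the lens; pixels are square), "cx", "cy" (the principal point, pixels), "k1" (the pictures are not rectified: a ray, as slopes to the right and down, at radius r is drawn at 1 + k1 r^2 times it, then the intrinsics apply), "R" (3x3) and "t" (3): a world point X has camera coordinates R X + t; the wrist camera has in their place "mount" (4x4, takes a point from camera to tool coordinates, whose origin is the TCP and whose axes are the tool frame's). Camera axes: x right, y down, z forward; pixel columns grow to the right and rows downward; lengths in m; the calibration is good to about 2 mm. A picture is of the moment at which its call begins: read the wrist's pose just before it.
- order.finish_job(): hands the job in, once; it reports no verdict.
The state is a dict: "time_s": time; "joint_positions": joint angles; "joint_velocities": joint speeds; "effort": joint torques, N m; "eef_pos": TCP position; "tool_rot": TCP orientation; "force": force on the tool from outside, world axes, zero at the start; "torque": the same for the moment, N m; "finger_gap": finger opening in m.
Only numpy, scipy, OpenCV 4.12 (cv2) and the standard library are available. Lean on these libraries where they do the work, as an engineer would, in place of code of your own. Each camera call takes 0.05 s, during which the arm holds its last target.

## Working session

There is one attempt and no reset: what is moved stays moved. The work goes in short steps, Python scripts to look and compute and a tool call to move; the robot and the scene stay as the last step left them, time stands still between calls to the robot, and variables do not carry over. Pictures are saved under pics/ and viewed, and the job is handed in when it is done.

Besides the shell and the picture viewer there is one more tool, called after "Emit:" by a JSON object that holds its "name" and its "arguments", one argument or row to a line. servo_tool: Moves the arm, as the interface text tells. Its arguments: {"type":"object","properties":{"increments":{"type":"array","items":{"type":"array","items":{"type":"number"}}},"newtons":{"type":"number"}},"required":["increments"]}

```bash
ls -la; mkdir -p pics
python3 - <<'E'
from rig import sensors, eyes, order, arm
import cv2,numpy as np
print(sensors.get_obs()); print([a for a in dir(arm) if a[0]!='_'])
for n in ("scene","top","wrist"):
    d=eyes.camera(n); cv2.imwrite(f"pics/{n}0.png",d["color"])
    np.savez(f"pics/{n}0.npz",**d)
    print(n,{k:v for k,v in d.items() if k not in("color","z_map")})
E
```

```text
total 12
drwxr-xr-x  3 agent agent 4096 Dec  7 05:26 .
drwxr-xr-x 23 root  root  4096 Dec  7 05:26 ..
drwxr-xr-x  2 agent agent 4096 Dec  7 05:26 pics
{'time_s': 0.0, 'joint_positions': array([-8.64457794e-01,  2.55787054e-01,  1.06940075e-01, -4.74339201e-04,
       -1.42393301e+00, -2.84579624e-01]), 'joint_velocities': array([-8.07134750e-05, -1.18702689e-03,  2.04580963e-04, -3.74562593e-04,
       -1.30908332e-03, -1.63134778e-04]), 'effort': array([ 8.72155579e-04, -3.86627054e+01,  2.37943518e+01,  5.36533445e+00,
       -6.13054362e-03,  2.07794336e-06]), 'eef_pos': array([ 0.22496777, -0.50130419,  0.23034925]), 'tool_rot': array([-1.56876073e+00,  1.06697913e-04,  4.21689139e-01]), 'force': array([ 0.41950769, -0.06181267,  0.53071899]), 'torque': array([-0.02359127, -0.03205857, -0.01153353]), 'finger_gap': 0.0854347199580776}
['IKError', 'grasp_offset']
scene {'fovy': 57.90836891872102, 'cx': 279.05847653969755, 'cy': 214.36736685633747, 'k1': -0.037143936806001865, 'R': array([[-0.6607592 ,  0.75045163, -0.01481976],
       [ 0.64600771,  0.55852316, -0.52031329],
      
[... 177 characters left out ...]
72, 'k1': -0.03239061281975092, 'R': array([[ 0.00200871, -0.99998369, -0.00534686],
       [-0.98576678, -0.00108125, -0.16811508],
       [ 0.16810656,  0.00560845, -0.98575287]]), 't': array([-0.07419845,  0.57185316,  0.89722344])}
wrist {'fovy': 69.09135964314422, 'cx': 277.8418026689628, 'cy': 211.19094919939997, 'k1': -0.034400922039118306, 'mount': array([[-4.55068723e-05,  9.49764688e-01,  3.12964910e-01,
        -7.98682642e-02],
       [ 9.57966163e-04, -3.12964726e-01,  9.49764267e-01,
        -1.42471392e-01],
       [ 9.99999540e-01,  3.43030596e-04, -8.95600389e-04,
        -5.42723039e-04],
       [ 0.00000000e+00,  0.00000000e+00,  0.00000000e+00,
         1.00000000e+00]])}
```

View pics/scene0.png

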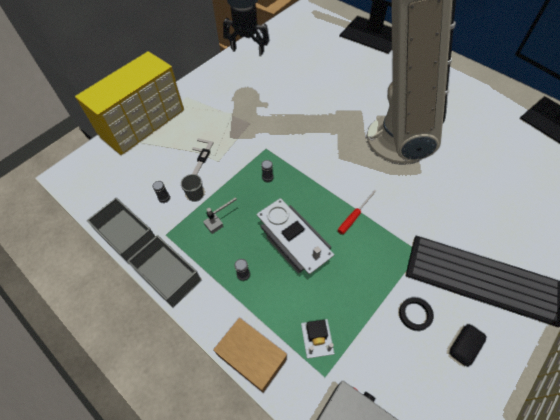

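View pics/top0.png

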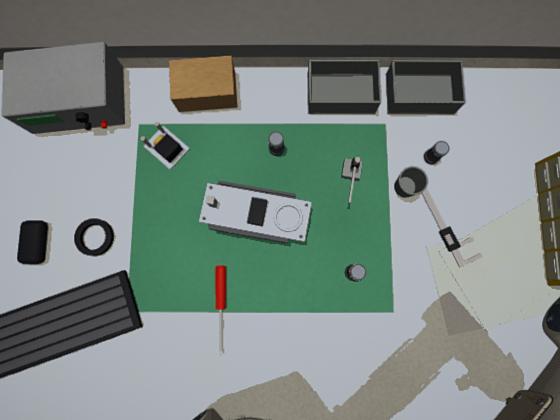

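View pics/wrist0.png

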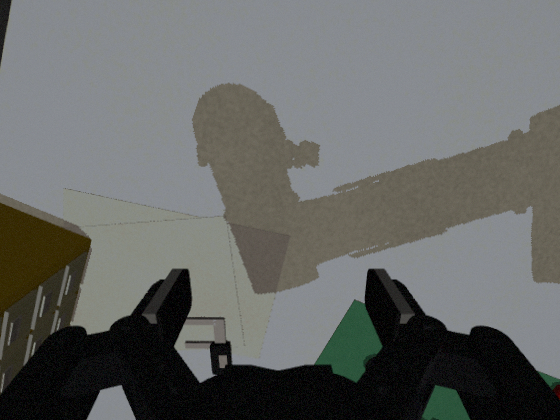

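The scene view shows three barrel look-alikes, at scene pixels (267,171), (242,269) and (160,190), which are (357,272), (277,144) and (437,152) in the top view. The plate and riser are at top (257,213), the gauge at (352,170) with its tip at about (349,206), and the collar at (289,217). I'll measure these now.

```bash
cat > h.py <<'E'
import numpy as np,cv2
from scipy.spatial.transform import Rotation as Ro
def load(f): return dict(np.load(f))
def K(d):
    h=d["color"].shape[0]; f=h/2/np.tan(np.radians(float(d["fovy"]))/2)
    return np.array([[f,0,float(d["cx"])],[0,f,float(d["cy"])],[0,0,1.]])
def pose(d,obs=None):
    if "R" in d: return np.asarray(d["R"]),np.asarray(d["t"])
    T=np.eye(4);T[:3,:3]=Ro.from_euler("xyz",obs["tool_rot"]).as_matrix();T[:3,3]=obs["eef_pos"]
    T=np.linalg.inv(T@d["mount"]);return T[:3,:3],T[:3,3]
def slopes(d,uv):
    return cv2.undistortPoints(np.array(uv,float).reshape(-1,1,2),K(d),np.array([float(d["k1"]),0,0,0])).reshape(-1,2)
def cloud(d,obs=None):
    h,w=d["z_map"].shape;v,u=np.mgrid[:h,:w]
    s=slopes(d,np.stack([u,v],-1).reshape(-1,2)); z=d["z_map"].reshape(-1,1)
    R,t=pose(d,obs); P=(np.c_[s,np.ones(len(s))]*z-t)@R
    P[z[:,0]==0]=np.nan
    return P.reshape(h,w,3)
def atz(d,uv,z,obs=None):
    R,t=pose(d,obs);s=slopes(d,uv);D=np.c_[s,np.ones(len(s))]@R;C=-R.T@t
    return C+D*((z-C[2])/D[:,2])[:,None]
def proj(d,X,obs=None):
    R,t=pose(d,obs)
    return cv2.projectPoints(np.array(X,float).reshape(-1,1,3),cv2.Rodrigues(R)[0],t,K(d),np.array([float(d["k1"]),0,0,0]))[0].reshape(-1,2)
def tri(d1,uv1,d2,uv2,o1=None,o2=None):
    A=[];b=[]
    for d,uv,o in((d1,uv1,o1),(d2,uv2,o2)):
        R,t=pose(d,o);s=slopes(d,[uv])[0];D=R.T@np.r_[s,1];D/=np.linalg.norm(D);M=np.eye(3)-np.outer(D,D)
        A.append(M);b.append(M@(-R.T@t))
    return np.linalg.lstsq(np.vstack(A),np.hstack(b),rcond=None)[0]
E
python3 - <<'E'
from h import *
t=load("pics/top0.npz");s=load("pics/scene0.npz")
P=cloud(t);Q=cloud(s)
np.set_printoptions(precision=4,suppress=True)
for uv in [(357,272),(277,144),(437,152),(289,217),(258,212),(210,201),(349,206),(100,300),(300,260)]:
    print(uv,P[uv[1],uv[0]])
for uv in [(267,166),(242,264),(160,185),(278,215),(237,199),(316,250)]: print('s',uv,Q[uv[1],uv[0]])
c=t["color"]
a=cv2.resize(c[140:300,190:390],None,fx=4,fy=4,interpolation=cv2.INTER_CUBIC);cv2.imwrite("pics/tc.png",a[:600])
c=s["color"]
a=cv2.resize(c[150:280,190:350],None,fx=4.6,fy=4.6,interpolation=cv2.INTER_CUBIC);cv2.imwrite("pics/sc.png",a[:600])
E
```

```text
(357, 272) [ 0.4305 -0.2353  0.0727]
(277, 144) [ 0.7212 -0.0601  0.0707]
(437, 152) [ 0.7029 -0.4274  0.0704]
(289, 217) [ 0.552  -0.0876  0.0681]
(258, 212) [ 0.5608 -0.0192  0.0832]
(210, 201) [0.5791 0.0814 0.1158]
(349, 206) [ 0.589  -0.2325  0.0022]
(100, 300) [0.366  0.3455 0.0207]
(300, 260) [ 0.46   -0.1142 -0.002 ]
s (267, 166) [ 0.4393 -0.2306  0.0733]
s (242, 264) [ 0.7337 -0.0544  0.0742]
s (160, 185) [ 0.7099 -0.4342  0.071 ]
s (278, 215) [ 0.552  -0.0846  0.0713]
s (237, 199) [ 0.5623 -0.2539  0.0015]
s (316, 250) [0.5879 0.0817 0.1176]
```

View pics/tc.png

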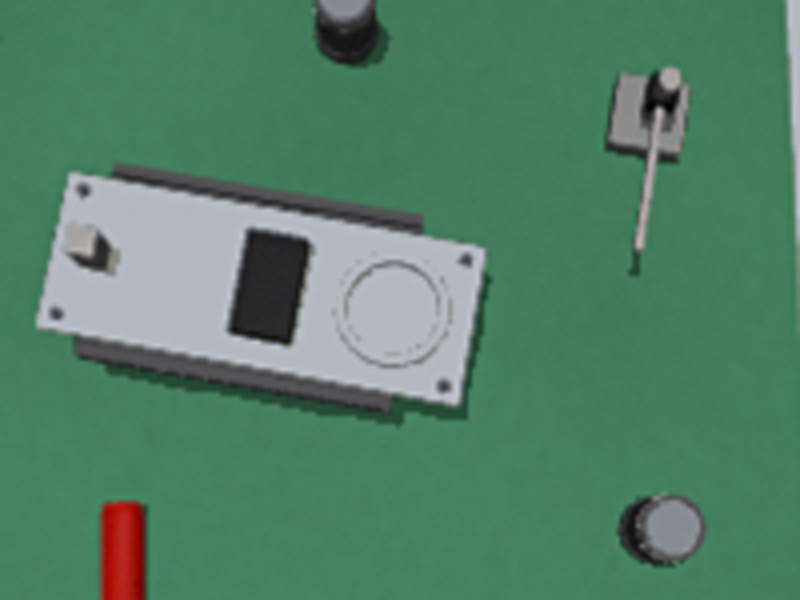

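View pics/sc.png

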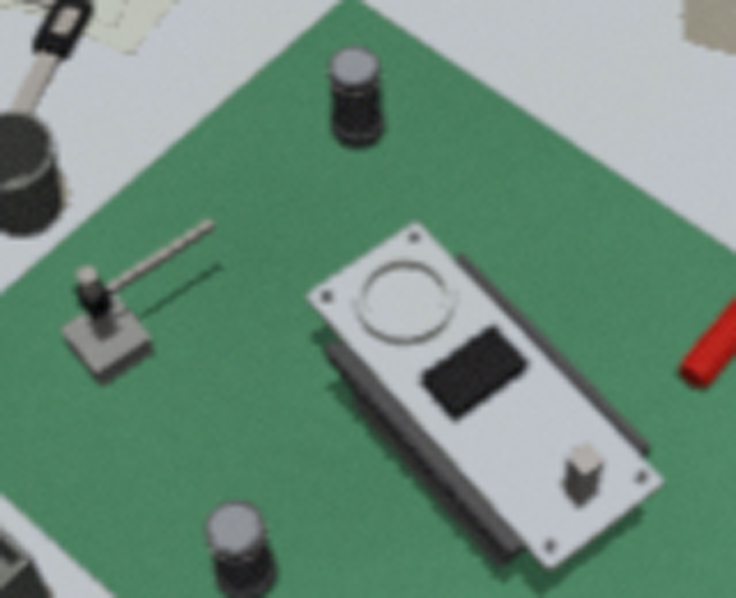

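Run:
```python
from h import *
np.set_printoptions(precision=4,suppress=True)
t=load("pics/top0.npz");s=load("pics/scene0.npz")
T=lambda x,y:(190+(x+.5)/4-.5,140+(y+.5)/4-.5)
S=lambda x,y:(190+(x+.5)/4.6-.5,150+(y+.5)/4.6-.5)
L={"barreltop":((672,526),(355,65)),"outR":((460,404),(415,224)),"outL":((485,247),(307,296)),"inR":((38,326),(663,482)),"inL":((70,172),(550,570)),
"collar":((393,313),(404,302)),"gauge":((639,249),(210,224)),"post":((82,242),(586,458))}
zz=dict(barreltop=.072,outR=.068,outL=.068,inR=.068,inL=.068,collar=.08,gauge=.068,post=.118)
for k,(a,b) in L.items():
    print(k,tri(t,T(*a),s,S(*b)),'top@z',atz(t,[T(*a)],zz[k])[0][:2],'scene@z',atz(s,[S(*b)],zz[k])[0][:2])
```

```text
barreltop [ 0.4327 -0.237   0.0731] top@z [ 0.4324 -0.2368] scene@z [ 0.4323 -0.2381]
outR [ 0.5    -0.1227  0.0629] top@z [ 0.4992 -0.1221] scene@z [ 0.5027 -0.1208]
outL [ 0.5883 -0.1373  0.0656] top@z [ 0.5876 -0.1368] scene@z [ 0.5895 -0.1366]
inR [0.5432 0.1139 0.0638] top@z [0.5425 0.1132] scene@z [0.5452 0.1145]
inL [0.6319 0.0985 0.0642] top@z [0.6307 0.0982] scene@z [0.6335 0.099 ]
collar [ 0.551  -0.0861  0.0666] top@z [ 0.5483 -0.085 ] scene@z [ 0.5576 -0.0817]
gauge [ 0.5882 -0.225   0.0626] top@z [ 0.5865 -0.2233] scene@z [ 0.5908 -0.223 ]
post [0.5819 0.0814 0.1127] top@z [0.5805 0.0808] scene@z [0.5844 0.0823]
```

Distances from the base are 0.49 m for the barrel at top (357,272), 0.72 m for the one at (277,144) and 0.82 m for the one at (437,152). The first is the nearest. It also stands alone on the robot's right, away from the riser, so it fits the description. The enlarged crop confirms it at crop (670,527): a dark cylinder with a glass face, top at z=0.073. Next is the move above it.

```bash
cat >> h.py <<'E'
def inc(obs,p,yaw=-0.181):
    R=Ro.from_euler("xyz",obs["tool_rot"]); G=Ro.from_euler("xyz",[-np.pi/2,0,yaw])
    return np.round(R.inv().apply(np.array(p)-obs["eef_pos"]),4),np.round((R.inv()*G).as_rotvec(degrees=True),2)
E
python3 - <<'E'
from h import *
from rig import sensors
print(inc(sensors.get_obs(),[.4325,-.237,.17]))
E
```

```text
(array([0.2975, 0.0608, 0.1563]), array([-8.000e-02,  3.453e+01, -3.000e-02]))
```

Emit:
{"name": "servo_tool", "arguments": {
  "increments": [
    [0.05,0.01,0.026,0,7,0,0.0854],
    [0.1,0.02,0.052,0,14,0,0.0854],
    [0.15,0.03,0.078,0,21,0,0.0854],
    [0.2,0.04,0.104,0,28,0,0.0854],
    [0.25,0.05,0.13,0,34.5,0,0.0854]
  ]
}}

```text
time_s: 0.78
eef_pos: [0.4007, -0.2788, 0.1804]
tool_rot: [-1.57, 0.001, -0.184]
force: [0.6, -0.7, -0.1]
finger_gap: 0.0852
```

Run:
```python
from h import *
from rig import sensors,eyes
o=sensors.get_obs();print(o["time_s"],o["eef_pos"],o["tool_rot"])
d=eyes.camera("wrist");cv2.imwrite("pics/w1.png",d["color"]);np.savez("pics/w1.npz",**d)
import pickle;pickle.dump(o,open("pics/o1.pkl","wb"))
print(inc(sensors.get_obs(),[.4325,-.237,.13]))
print(proj(d,[[.4325,-.237,.072],[.5434,-.129,.068],[.553,-.085,.068]],o))
```

```text
0.775 [ 0.40065434 -0.27878706  0.18037995] [-1.56959726e+00  9.51709991e-04 -1.84288356e-01]
(array([0.0217, 0.0489, 0.042 ]), array([-0.23, -0.39, -0.09]))
[[330.91979858 233.19787642]
 [450.2911467  313.51975076]
 [493.19111423 313.94324189]]
```

View pics/w1.png

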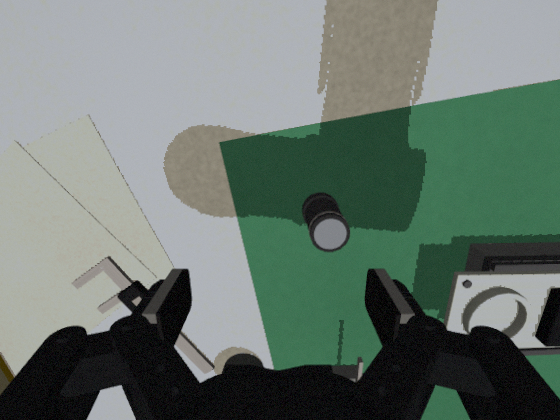

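The picture shows the barrel's glass face at (330,233), and my estimate projects to (331,233), so they agree. The collar on the plate is at (493,313). Now aligning and lowering with the jaws open.

Emit:
{"name": "servo_tool", "arguments": {
  "increments": [
    [0.0217,0.03,0.042,0,0,0,0.0854],
    [0.0217,0.05,0.042,0,0,0,0.0854],
    [0.0217,0.1,0.042,0,0,0,0.0854],
    [0.0217,0.15,0.042,0,0,0,0.0854],
    [0.0217,0.15,0.042,0,0,0,0.0854]
  ]
}}

```text
time_s: 1.45
eef_pos: [0.4292, -0.2357, 0.0259]
tool_rot: [-1.566, 0.01, -0.188]
force: [-0.2, 0.1, 1.1]
finger_gap: 0.0854
```

Run:
```python
from h import *
from rig import sensors,eyes
o=sensors.get_obs();print(o["time_s"],o["eef_pos"],o["tool_rot"])
d=eyes.camera("wrist");cv2.imwrite("pics/w2.png",d["color"])
print(inc(o,[.4325,-.237,.031]))
```

```text
1.45 [ 0.42915777 -0.23569856  0.02586742] [-1.56616389  0.01034824 -0.1882021 ]
(array([ 0.0035, -0.0052, -0.0006]), array([-0.27, -0.41, -0.59]))
```

View pics/w2.png

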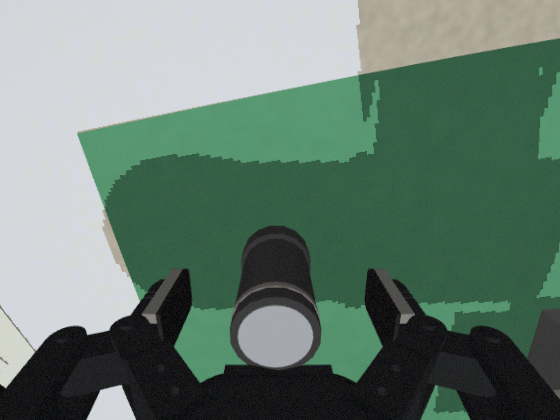

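The barrel (body at (277,280)) sits centred between the open pads. I'll trim the pose and close.

Emit:
{"name": "servo_tool", "arguments": {
  "increments": [
    [0.0035,-0.005,-0.0006,-0.3,-0.4,-0.6,0.0854],
    [0.0035,-0.005,-0.0006,-0.3,-0.4,-0.6,0.02],
    [0.0035,-0.005,-0.0006,-0.3,-0.4,-0.6,0.0],
    [0.0035,-0.005,-0.0006,-0.3,-0.4,-0.6,0.0],
    [0.0035,-0.005,-0.0006,-0.3,-0.4,-0.6,0.0]
  ],
  "newtons": 50
}}

```text
time_s: 2.12
eef_pos: [0.4352, -0.2381, 0.0342]
tool_rot: [-1.573, -0.006, -0.18]
force: [-2.1, 0.1, 6.2]
finger_gap: 0.0351
```

Emit:
{"name": "servo_tool", "arguments": {
  "increments": [
    [0,0,0,0,0,0,0],
    [0,0,0,0,0,0,0]
  ]
}}

```text
time_s: 2.38
eef_pos: [0.4351, -0.2381, 0.0343]
tool_rot: [-1.573, -0.006, -0.18]
force: [-0.7, 0.2, 2.8]
finger_gap: 0.0352
```

Emit:
{"name": "servo_tool", "arguments": {
  "increments": [
    [0,-0.04,0,0,0,0,0],
    [0,-0.08,0,0,0,0,0],
    [0,-0.12,0,0,0,0,0],
    [0,-0.12,0,0,0,0,0]
  ]
}}

```text
time_s: 2.88
eef_pos: [0.4359, -0.238, 0.1565]
tool_rot: [-1.573, -0.011, -0.18]
force: [1.3, -0.2, -5.2]
finger_gap: 0.0349
```

Run:
```python
from h import *
from rig import sensors,eyes
o=sensors.get_obs();print(o["time_s"],o["eef_pos"],o["tool_rot"],o["force"],o["finger_gap"])
d=eyes.camera("wrist");cv2.imwrite("pics/w3.png",d["color"])
print(inc(o,[.552,-.0853,.155]))
```

```text
2.875 [ 0.43588292 -0.23803509  0.15646897] [-1.57305599 -0.01133266 -0.18021823] [ 1.2986957  -0.21362582 -5.2168624 ] 0.03494925303789625
(array([0.0868, 0.0021, 0.1711]), array([0.13, 0.04, 0.65]))
```

View pics/w3.png

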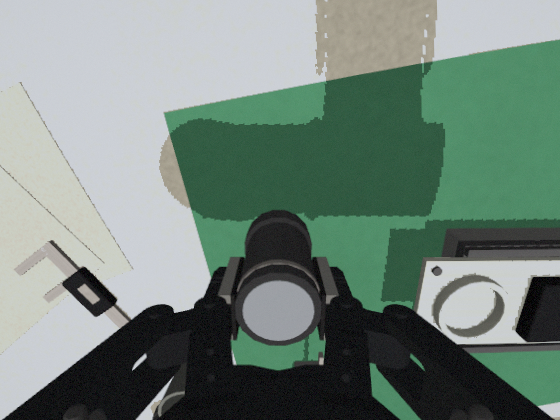

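Run:
```python
from h import *
import pickle
from rig import sensors,eyes
np.set_printoptions(precision=4,suppress=True)
o=sensors.get_obs();d=eyes.camera("wrist");np.savez("pics/w4.npz",**d)
p=atz(d,[(277.5,309)],o["eef_pos"][2]+.0377,o)[0]
print("barrel top",p,"in tool",Ro.from_euler("xyz",o["tool_rot"]).inv().apply(p-o["eef_pos"]))
c=d["color"];cv2.imwrite("pics/w4c.png",cv2.resize(c[210:400,400:560],None,fx=3.1,fy=3.1,interpolation=cv2.INTER_CUBIC))
w=load("pics/w1.npz");c=w["color"];cv2.imwrite("pics/w1c.png",cv2.resize(c[240:390,420:560],None,fx=3.5,fy=3.5,interpolation=cv2.INTER_CUBIC))
for z,q in((.08,(.552,-.0853)),(.068,(.552,-.0853))):
    th=np.linspace(0,2*np.pi,60);
    for dd,oo,n,x in((d,o,"w4",c),):
        pass
def draw(dd,oo,n,box):
    im=dd["color"].copy(); f=4; im=cv2.resize(im,None,fx=f,fy=f,interpolation=cv2.INTER_CUBIC)
    th=np.linspace(0,2*np.pi,80)
    for r,z,col in((.026,.08,(0,0,255)),(.032,.08,(255,0,0)),(.026,.068,(0,255,255))):
        X=np.c_[.552+r*np.cos(th),-.0853+r*np.sin(th),0*th+z]
        cv2.polylines(im,[np.round((proj(dd,X,oo)+.5)*f).astype(int)],False,col,1)
    x0,y0,x1,y1=[b*f for b in box];cv2.imwrite(n,im[y0:y1,x0:x1])
draw(d,o,"pics/ov4.png",(400,240,560,380))
draw(load("pics/top0.npz"),None,"pics/ovt.png",(190,170,330,260))
```

```text
barrel top [ 0.431  -0.2371  0.1918] in tool [-0.0032 -0.0377 -0.0005]
```

View pics/ov4.png

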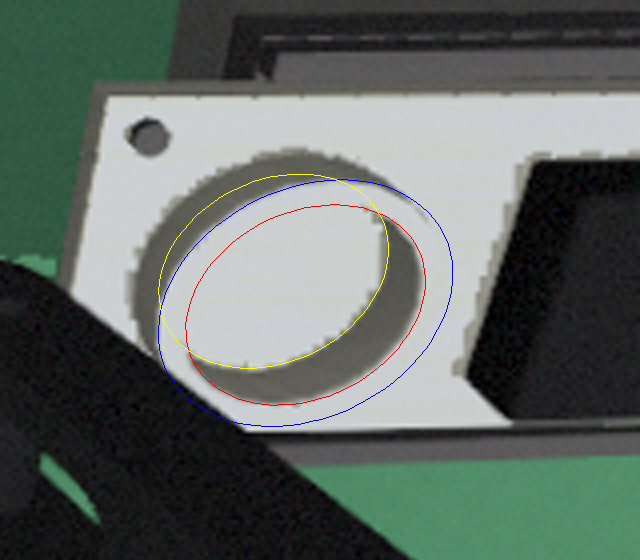

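View pics/ovt.png

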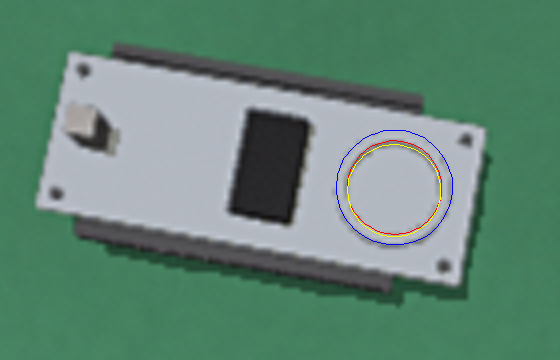

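The collar overlay fits both views to within about 1–2 mm: inner rim red and outer rim blue, centre (0.552, -0.085). The barrel sits 3 mm toward tool -x in the grip. Moving over the collar.

Emit:
{"name": "servo_tool", "arguments": {
  "increments": [
    [0.023,0,0.043,0,0,0,0],
    [0.045,0,0.086,0,0,0.3,0],
    [0.068,0,0.129,0,0,0.3,0],
    [0.09,0,0.171,0,0,0.3,0],
    [0.09,0,0.171,0,0,0.3,0]
  ]
}}

```text
time_s: 3.6
eef_pos: [0.553, -0.0822, 0.1497]
tool_rot: [-1.572, 0.006, -0.178]
force: [-1.1, 0.2, -4.5]
finger_gap: 0.0351
```

Run:
```python
from h import *
from rig import sensors,eyes
o=sensors.get_obs();print(o["time_s"],o["eef_pos"],o["tool_rot"],o["force"],o["finger_gap"])
d=eyes.camera("wrist");cv2.imwrite("pics/w5.png",d["color"])
d=eyes.camera("scene");cv2.imwrite("pics/s5.png",cv2.resize(d["color"][130:290,180:360],None,fx=3.7,fy=3.7,interpolation=cv2.INTER_CUBIC))
print(inc(o,[.5552,-.0854,.104]))
```

```text
3.6 [ 0.55298912 -0.08224741  0.14968114] [-1.57151368  0.00636447 -0.17786937] [-1.13697604  0.22088137 -4.47608015] 0.03514272227263313
(array([ 0.003 ,  0.0457, -0.0027]), array([ 0.04,  0.18, -0.36]))
```

View pics/w5.png

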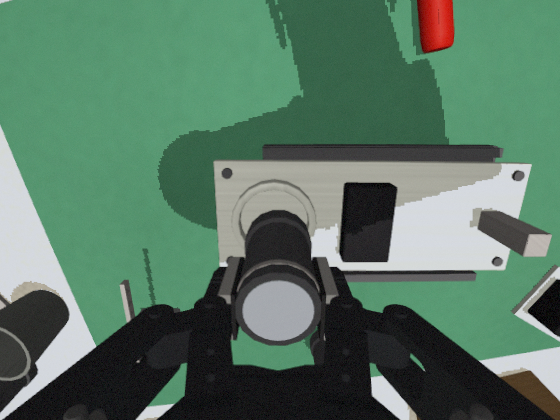

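View pics/s5.png

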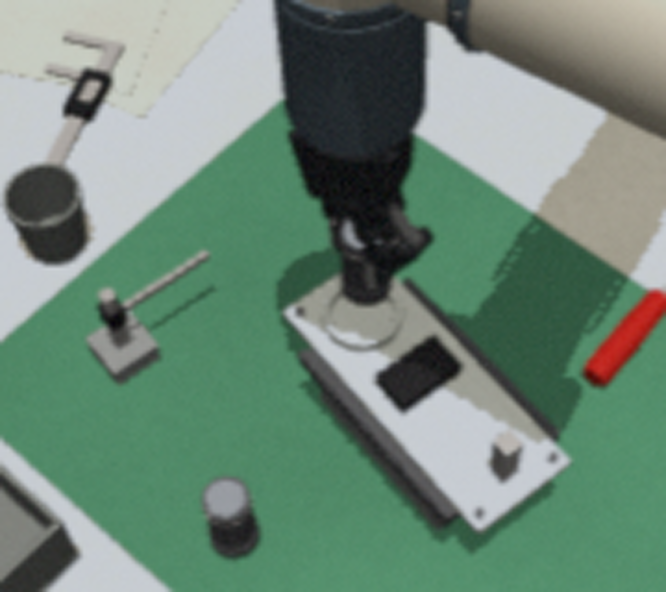

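The barrel hangs over the collar at wrist (275,215). Correcting laterally and lowering until the foot is inside the collar.

Emit:
{"name": "servo_tool", "arguments": {
  "increments": [
    [0.003,0,-0.0027,0,0,-0.4,0],
    [0.003,0.01,-0.0027,0,0,-0.4,0],
    [0.003,0.022,-0.0027,0,0,-0.4,0],
    [0.003,0.034,-0.0027,0,0,-0.4,0],
    [0.003,0.034,-0.0027,0,0,-0.4,0]
  ]
}}

```text
time_s: 4.32
eef_pos: [0.5526, -0.0878, 0.1148]
tool_rot: [-1.573, 0.003, -0.18]
force: [0.6, 0.0, -4.0]
finger_gap: 0.0349
```

Run:
```python
from h import *
from rig import sensors,eyes
o=sensors.get_obs();print(o["time_s"],o["eef_pos"],o["tool_rot"],o["force"],o["finger_gap"])
d=eyes.camera("scene");cv2.imwrite("pics/s6.png",cv2.resize(d["color"][180:260,220:340],None,fx=6,fy=6,interpolation=cv2.INTER_CUBIC))
d=eyes.camera("wrist");cv2.imwrite("pics/w6.png",d["color"])
print(inc(o,[.5552,-.0854,.1035]))
```

```text
4.325 [ 0.55262556 -0.087754    0.11484044] [-1.57282541  0.00251032 -0.18033154] [ 0.56411729  0.03689864 -4.0002378 ] 0.034930840204204915
(array([0.0021, 0.0113, 0.0028]), array([ 0.12,  0.04, -0.14]))
```

View pics/s6.png

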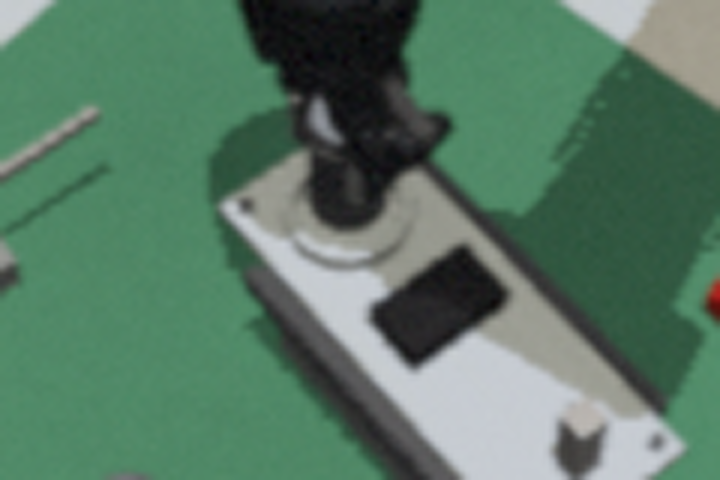

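View pics/w6.png

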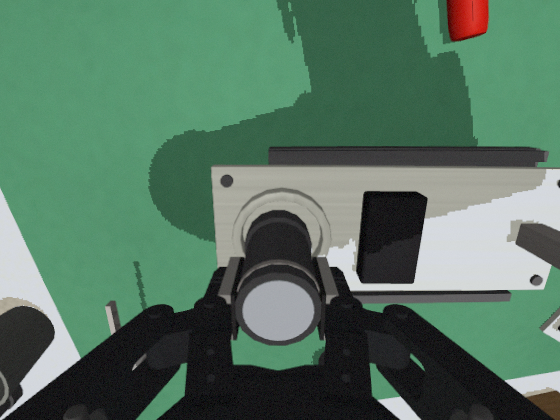

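The barrel's foot is at the collar's rim level (wrist (277,225)) and within about 3 mm of centre. Recentring, then lowering to the floor.

Emit:
{"name": "servo_tool", "arguments": {
  "increments": [
    [0.002,-0.002,0.0028,0,0,0,0],
    [0.002,0,0.0028,0,0,0,0],
    [0.002,0.004,0.0028,0,0,0,0],
    [0.002,0.008,0.0028,0,0,0,0],
    [0.002,0.011,0.0028,0,0,0,0]
  ]
}}

```text
time_s: 5.05
eef_pos: [0.5561, -0.0855, 0.105]
tool_rot: [-1.573, -0.0, -0.18]
force: [0.9, 0.6, -4.3]
finger_gap: 0.0351
```

Run:
```python
from h import *
from rig import sensors,eyes
o=sensors.get_obs();print(o["time_s"],o["eef_pos"],o["tool_rot"],o["force"],o["torque"],o["finger_gap"])
d=eyes.camera("wrist");cv2.imwrite("pics/w7.png",d["color"])
print(inc(o,[.5552,-.0854,.1025]))
```

```text
5.05 [ 0.55612322 -0.08547309  0.10502013] [-1.57267922e+00 -1.64043325e-04 -1.80029779e-01] [ 0.89655237  0.59164807 -4.26469174] [ 0.04328524 -0.03184252  0.04221964] 0.035077109503283
(array([-0.0009,  0.0025, -0.0001]), array([0.11, 0.06, 0.01]))
```

View pics/w7.png

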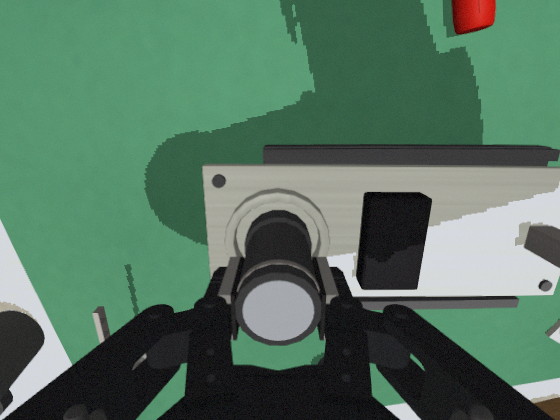

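The foot is inside the ring at (277,235) and is still carrying its own weight, about 4 N. Lowering slowly until it touches.

Emit:
{"name": "servo_tool", "arguments": {
  "increments": [
    [0,0.001,0,0,0,0,0],
    [0,0.002,0,0,0,0,0],
    [0,0.003,0,0,0,0,0],
    [0,0.003,0,0,0,0,0]
  ]
}}

```text
time_s: 5.6
eef_pos: [0.556, -0.0855, 0.1024]
tool_rot: [-1.573, -0.0, -0.18]
force: [-2.4, 0.7, 1.8]
finger_gap: 0.0349
```

The force changed from -4.3 to +1.8 N, so it has touched. Releasing.

Emit:
{"name": "servo_tool", "arguments": {
  "increments": [
    [0,0,0,0,0,0,0.04],
    [0,0,0,0,0,0,0.05],
    [0,0,0,0,0,0,0.065],
    [0,0,0,0,0,0,0.065]
  ]
}}

```text
time_s: 6.1
eef_pos: [0.5562, -0.0855, 0.1024]
tool_rot: [-1.573, -0.001, -0.18]
force: [0.3, -0.3, -0.9]
finger_gap: 0.0651
```

Run:
```python
from h import *
from rig import sensors,eyes
o=sensors.get_obs();print(o["time_s"],o["eef_pos"],o["tool_rot"],o["force"],o["torque"],o["finger_gap"])
d=eyes.camera("wrist");cv2.imwrite("pics/w8.png",d["color"])
```

```text
6.1 [ 0.55616135 -0.08551459  0.10243017] [-1.57275914e+00 -5.47601418e-04 -1.79863309e-01] [ 0.34983202 -0.27477584 -0.89504789] [0.0099048  0.01183551 0.02449145] 0.06513511320258855
```

View pics/w8.png

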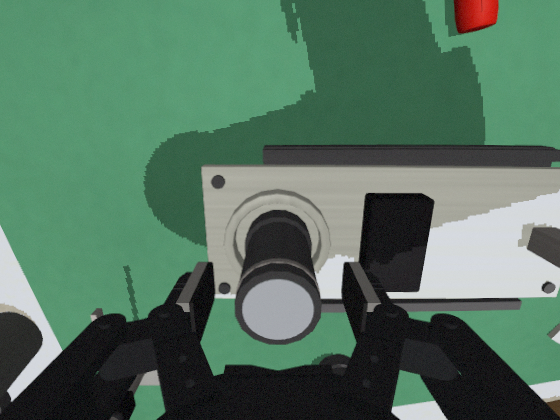

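The barrel stands free in the collar at (277,240), with the pads clear on both sides. Retreating straight up and measuring the post and gauge from there.

Emit:
{"name": "servo_tool", "arguments": {
  "increments": [
    [0,-0.02,0,0,0,0,0.07],
    [0,-0.06,0,0,0,0,0.07],
    [0,-0.11,0,0,0,0,0.07],
    [0,-0.11,0.03,0,0,0,0.0854],
    [0,-0.11,0.08,0,0,0,0.0854]
  ]
}}

```text
time_s: 6.78
eef_pos: [0.5707, -0.0066, 0.2131]
tool_rot: [-1.572, -0.002, -0.182]
force: [0.4, 0.8, -0.5]
finger_gap: 0.0857
```

Run:
```python
from h import *
import pickle
from rig import sensors,eyes
for i in ("9",):
    o=sensors.get_obs();print(o["time_s"],o["eef_pos"],o["tool_rot"],o["force"],o["torque"],o["finger_gap"])
    d=eyes.camera("wrist");cv2.imwrite("pics/w9.png",d["color"]);np.savez("pics/w9.npz",**d);pickle.dump(o,open("pics/o9.pkl","wb"))
    d=eyes.camera("scene");cv2.imwrite("pics/s9.png",cv2.resize(d["color"][150:280,190:350],None,fx=4.6,fy=4.6,interpolation=cv2.INTER_CUBIC));np.savez("pics/s9.npz",**d)
```

```text
6.775 [ 0.57074905 -0.00661139  0.21313274] [-1.57207388 -0.00208672 -0.18242296] [ 0.40866627  0.80101867 -0.53935297] [ 0.10002523 -0.10620266  0.00120271] 0.08569900236492556
```

View pics/w9.png

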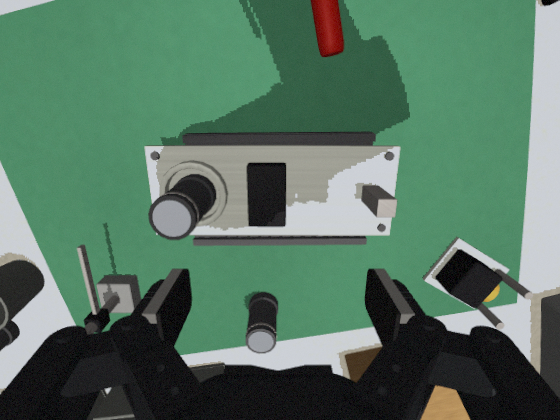

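View pics/s9.png

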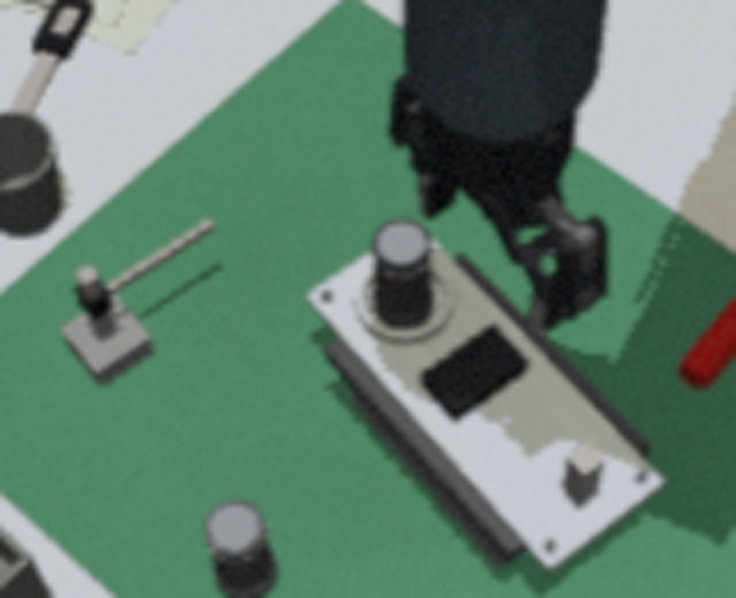

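The wrist view shows the barrel in its collar (190,200), the post top at (384,205), the outer edge from (146,148) to (157,236), and the gauge tip at about (83,247). I'll enlarge it to measure.

Run:
```python
from h import *
d=load("pics/w9.npz");c=d["color"]
cv2.imwrite("pics/w9a.png",cv2.resize(c[120:260,60:240],None,fx=4,fy=4,interpolation=cv2.INTER_CUBIC))
cv2.imwrite("pics/w9b.png",cv2.resize(c[120:260,240:420],None,fx=4,fy=4,interpolation=cv2.INTER_CUBIC))
```

```text
(no output)
```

View pics/w9a.png

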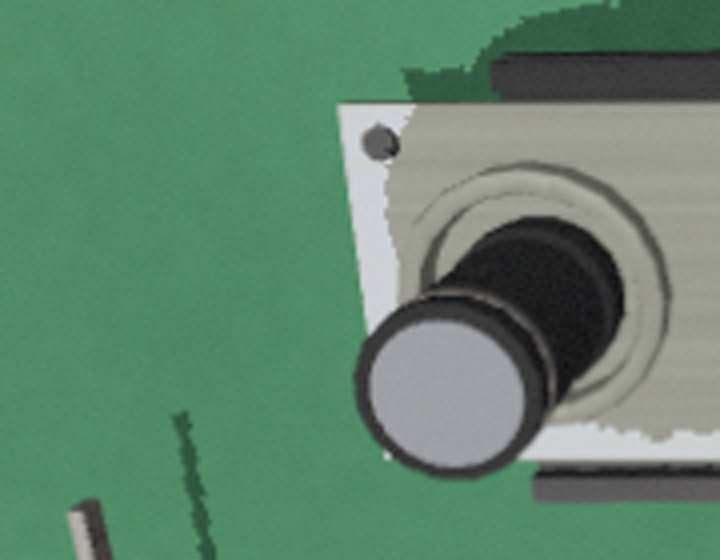

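View pics/w9b.png

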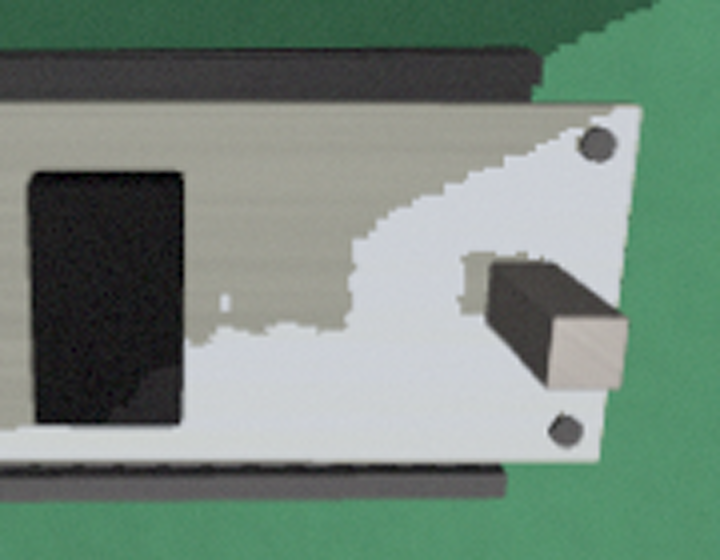

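Run:
```python
from h import *
import pickle
np.set_printoptions(precision=4,suppress=True)
w=load("pics/w9.npz");o=pickle.load(open("pics/o9.pkl","rb"));t=load("pics/top0.npz");s=load("pics/s9.npz")
A=lambda x,y:(60+(x+.5)/4-.5,120+(y+.5)/4-.5)
B=lambda x,y:(240+(x+.5)/4-.5,120+(y+.5)/4-.5)
T=lambda x,y:(190+(x+.5)/4-.5,140+(y+.5)/4-.5)
S=lambda x,y:(190+(x+.5)/4.6-.5,150+(y+.5)/4.6-.5)
L={"outR":(A(338,103),(460,404),(415,224),.068),"outL":(A(390,459),(485,247),(307,296),.068),"inR":(B(640,106),(38,326),(663,482),.068),"inL":(B(598,462),(70,172),(550,570),.068),
"gauge":(A(80,510),(639,249),(210,224),.068),"post":(B(587,352),(82,242),(586,458),.118)}
W={};Tp={};Sc={}
for k,(a,b,c,z) in L.items():
    W[k]=atz(w,[a],z,o)[0];Tp[k]=atz(t,[T(*b)],z)[0];Sc[k]=atz(s,[S(*c)],z)[0]
    print(k,'wrist',W[k][:2],'top',Tp[k][:2],'scene',Sc[k][:2],'tri w-s',tri(w,a,s,S(*c),o),'tri w-t',tri(w,a,t,T(*b),o))
for n,q in(("w",W),("t",Tp),("s",Sc)):
    oe=(q["outR"]+q["outL"])/2;ie=(q["inR"]+q["inL"])/2;u=(oe-ie)[:2];Ln=np.linalg.norm(u);u/=Ln;v=np.array([-u[1],u[0]])
    g=(q["gauge"]-oe)[:2];p=(q["post"]-oe)[:2];print(n,"len",Ln,"ang",np.degrees(np.arctan2(u[1],u[0])),"u",u,"gauge rel",g@u,g@v,"post rel",p@u,p@v)
# riser rails from wrist: bottom rail (robot far) b: ends (535,470..500) in A, (505,470) in B ; rail top z=.066
r1=atz(w,[A(494,52),B(543,52)],.066,o);r2=atz(w,[A(534,500),B(504,496)],.066,o)
for r in(r1,r2): e=r[0]-r[1];print("rail",r[:,:2],np.linalg.norm(e[:2]),np.degrees(np.arctan2(e[1],e[0])))
```

```text
outR wrist [ 0.4997 -0.1211] top [ 0.4992 -0.1221] scene [ 0.5027 -0.1208] tri w-s [ 0.4998 -0.1236  0.0622] tri w-t [ 0.4996 -0.1223  0.0654]
outL wrist [ 0.5882 -0.1363] top [ 0.5876 -0.1368] scene [ 0.5895 -0.1366] tri w-s [ 0.5888 -0.1373  0.0662] tri w-t [ 0.5881 -0.1367  0.0673]
inR wrist [0.5436 0.1133] top [0.5425 0.1132] scene [0.5452 0.1145] tri w-s [0.5441 0.1141 0.0657] tri w-t [0.5426 0.1125 0.0705]
inL wrist [0.632  0.0974] top [0.6307 0.0982] scene [0.6335 0.099 ] tri w-s [0.6329 0.0983 0.0659] tri w-t [0.6302 0.097  0.0712]
gauge wrist [ 0.5874 -0.2222] top [ 0.5865 -0.2233] scene [ 0.5908 -0.223 ] tri w-s [ 0.5889 -0.2256  0.0635] tri w-t [ 0.5874 -0.2234  0.0666]
post wrist [0.5827 0.0812] top [0.5805 0.0808] scene [0.5844 0.0823] tri w-s [0.5835 0.0818 0.116 ] tri w-t [0.579  0.0787 0.1272]
w len 0.2381478301785928 ang -100.61546671531124 u [-0.1842 -0.9829] gauge rel 0.08389244721086388 0.05998131186191875 post rel -0.21345622409373619 -0.0005417700328626847
t len 0.23904449842915845 ang -100.4022590830797 u [-0.1806 -0.9836] gauge rel 0.08448893074291816 0.05936363693675809 post rel -0.21348174204408146 -0.0014467910298243244
s len 0.23942308894435438 ang -100.4056424399931 u [-0.1806 -0.9836] gauge rel 0.08460480837778393 0.06096827158259475 post rel -0.21445386975865913 -0.0004286126763210078
rail [[ 0.4954 -0.0825]
 [ 0.5276  0.0926]] 0.1780166239174349 -100.43915300471555
rail [[ 0.6068 -0.1035]
 [ 0.6381  0.0732]] 0.1794875962917951 -100.04849312117254
```

All views agree: the slide is about 84.5 mm along (-0.18, -0.984) and the post is at (0.582, 0.0815), top z about 0.117. Going above the post.

Run:
```python
from h import *
from rig import sensors,eyes
o=sensors.get_obs();print(o["time_s"]);print(inc(o,[.582,.0812,.15]))
```

```text
6.875
(array([-0.0039,  0.0618,  0.085 ]), array([0.05, 0.25, 0.02]))
```

Emit:
{"name": "servo_tool", "arguments": {
  "increments": [
    [-0.004,0,0.045,0,0,0,0.0854],
    [-0.004,0.02,0.085,0,0,0,0.0854],
    [-0.004,0.05,0.085,0,0,0,0.0854],
    [-0.004,0.062,0.085,0,0,0,0.0854],
    [-0.004,0.062,0.085,0,0,0,0.0854]
  ]
}}

```text
time_s: 7.5
eef_pos: [0.5816, 0.0805, 0.1495]
tool_rot: [-1.573, 0.001, -0.177]
force: [-0.2, -0.7, 0.2]
finger_gap: 0.0854
```

Run:
```python
from h import *
from rig import sensors,eyes
o=sensors.get_obs();print(o["time_s"],o["eef_pos"],o["tool_rot"]);print(inc(o,[.582,.0812,.080]))
d=eyes.camera("wrist");cv2.imwrite("pics/w10.png",d["color"])
print(proj(d,[[.582,.0812,.117]],o))
```

```text
7.5 [0.58164144 0.08050858 0.1494567 ] [-1.57281045e+00  7.76901517e-04 -1.77099483e-01]
(array([0.0003, 0.0695, 0.0009]), array([ 0.12,  0.22, -0.04]))
[[279.69126869 244.74204914]]
```

View pics/w10.png

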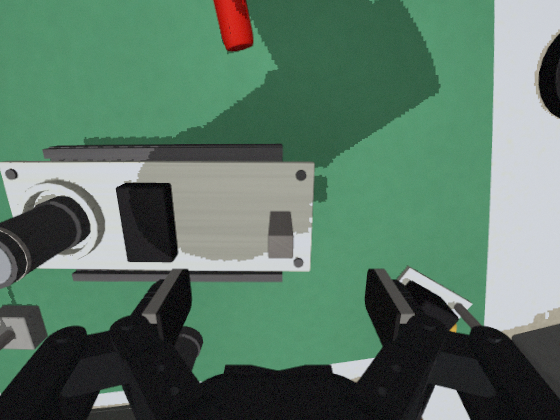

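The post top is at (280,245) as predicted, so I'm centred. The module at (430,300) is well clear of the finger path. Lowering.

Emit:
{"name": "servo_tool", "arguments": {
  "increments": [
    [0,0.02,0.001,0,0,0,0.0854],
    [0,0.04,0.001,0,0,0,0.0854],
    [0,0.06,0.001,0,0,0,0.07],
    [0,0.068,0.001,0,0.2,0,0.05],
    [0,0.068,0.001,0,0.2,0,0.05]
  ]
}}

```text
time_s: 8.18
eef_pos: [0.5829, 0.0812, 0.0832]
tool_rot: [-1.572, -0.002, -0.181]
force: [-1.1, -0.0, 0.3]
finger_gap: 0.0498
```

Run:
```python
from h import *
from rig import sensors,eyes
o=sensors.get_obs();print(o["time_s"],o["eef_pos"],o["tool_rot"],o["force"]);print(inc(o,[.582,.0812,.080],-.1795))
d=eyes.camera("wrist");cv2.imwrite("pics/w11.png",d["color"])
```

```text
8.175 [0.5829195  0.08119882 0.08318573] [-1.57191384 -0.00184691 -0.18101162] [-1.10222152 -0.02809436  0.31227381]
(array([-0.0009,  0.0032, -0.0002]), array([ 0.06, -0.09,  0.11]))
```

View pics/w11.png

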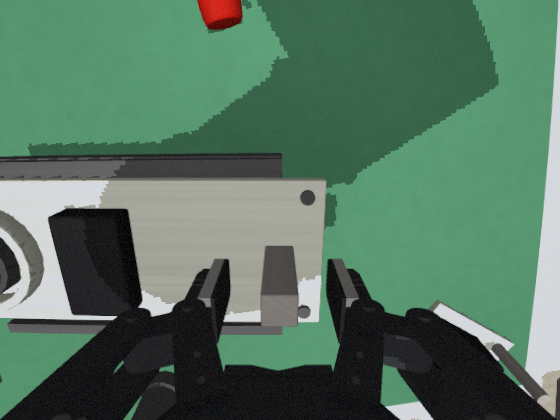

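The post (280,290) stands between the pads. Closing on it.

Emit:
{"name": "servo_tool", "arguments": {
  "increments": [
    [-0.001,0.002,0,0,0,0,0.03],
    [-0.001,0.002,0,0,0,0,0.018],
    [-0.001,0.002,0,0,0,0,0.0],
    [-0.001,0.002,0,0,0,0,0.0],
    [-0.001,0.002,0,0,0,0,0.0]
  ],
  "newtons": 60
}}

```text
time_s: 8.85
eef_pos: [0.5826, 0.0818, 0.0824]
tool_rot: [-1.571, -0.004, -0.181]
force: [-1.0, 1.4, 5.6]
finger_gap: 0.0153
```

Run:
```python
from h import *
from rig import sensors,eyes
o=sensors.get_obs();print(o["time_s"],o["eef_pos"],o["tool_rot"],o["force"],o["torque"],o["finger_gap"])
d=eyes.camera("wrist");cv2.imwrite("pics/w12.png",d["color"])
d=eyes.camera("top");cv2.imwrite("pics/t12.png",d["color"][120:300,180:400].repeat(3,0).repeat(3,1))
```

```text
8.85 [0.58264814 0.08182373 0.08235408] [-1.57082007 -0.00379298 -0.1805832 ] [-1.02570437  1.39809992  5.58642272] [ 0.65178186  0.54546096 -0.11291637] 0.01533076903829849
```

View pics/w12.png

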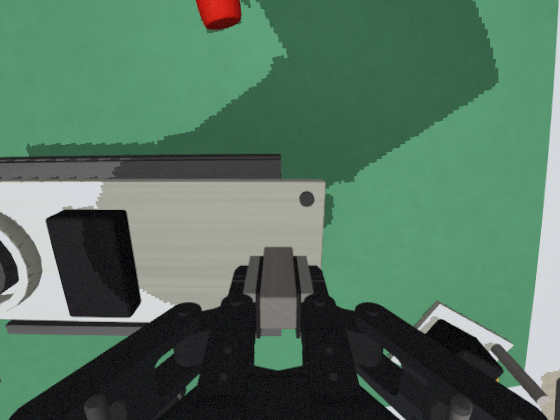

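View pics/t12.png

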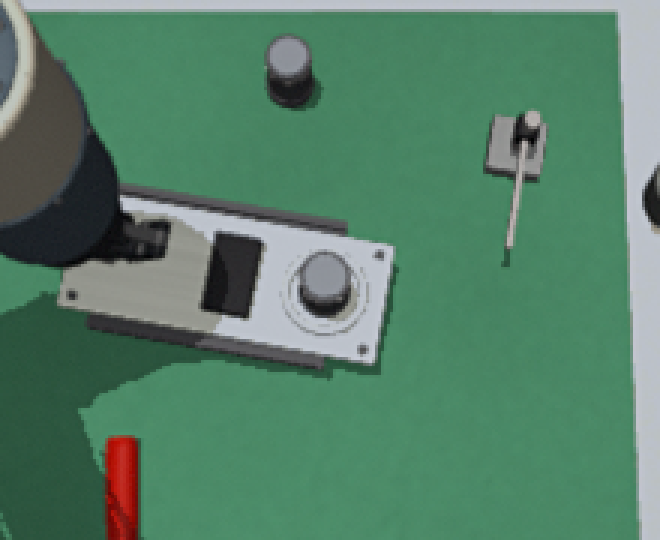

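The post is firmly held (gap 15.3 mm), the barrel is upright in its collar (top crop (325,285)), and I'm pressing lightly, about 5 N down. Starting the slide outward, which is tool -z, slowly.

Emit:
{"name": "servo_tool", "arguments": {
  "increments": [
    [0,0,-0.003,0,0,0,0],
    [0,0,-0.007,0,0,0,0],
    [0,0,-0.012,0,0,0,0],
    [0,0,-0.017,0,0,0,0],
    [0,0,-0.022,0,0,0,0]
  ]
}}

```text
time_s: 9.57
eef_pos: [0.5797, 0.0619, 0.0825]
tool_rot: [-1.568, -0.006, -0.18]
force: [1.7, 6.7, 2.2]
finger_gap: 0.0154
```

Emit:
{"name": "servo_tool", "arguments": {
  "increments": [
    [0,0.0005,-0.005,0,0,0,0],
    [0,0.0005,-0.01,0,0,0,0],
    [0,0.0005,-0.015,0,0,0,0],
    [0,0.0005,-0.02,0,0,0,0],
    [0,0.0005,-0.025,0,0,0,0]
  ]
}}

```text
time_s: 10.2
eef_pos: [0.5769, 0.0394, 0.0829]
tool_rot: [-1.564, -0.009, -0.18]
force: [1.8, 8.0, 4.3]
finger_gap: 0.015
```

Run:
```python
from h import *
from rig import sensors,eyes
o=sensors.get_obs();print(o["time_s"],o["eef_pos"],o["tool_rot"],o["force"],o["torque"],o["finger_gap"])
d=eyes.camera("top");cv2.imwrite("pics/t13.png",d["color"][120:300,180:400].repeat(3,0).repeat(3,1))
```

```text
10.2 [0.57688599 0.03935264 0.08294872] [-1.5636246  -0.00923295 -0.17957949] [1.78194694 7.96791363 4.32775107] [ 2.61117886 -0.13719806 -0.10548708] 0.015003988670815274
```

View pics/t13.png

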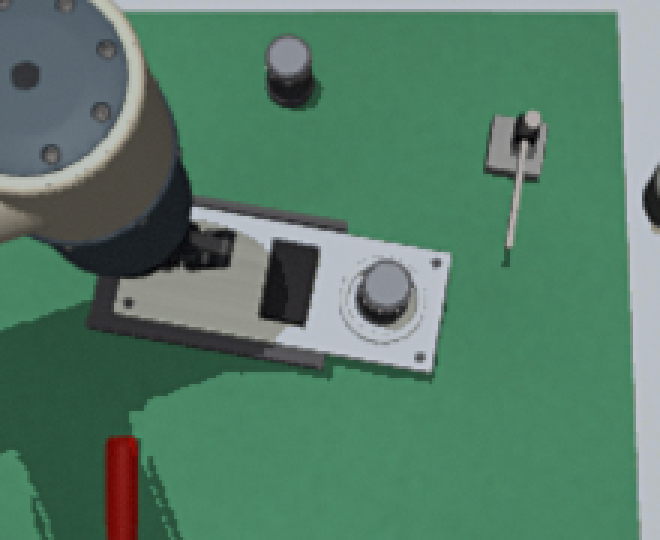

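The slide is going well, with 43 mm done and both rails still flanking the plate. The tool has leaned 0.4° in the tipping direction, so I'll correct that while continuing.

Emit:
{"name": "servo_tool", "arguments": {
  "increments": [
    [0,0.0005,-0.003,-0.3,0,0,0],
    [0,0.0008,-0.008,-0.5,0,0.2,0],
    [0,0.001,-0.013,-0.6,0,0.4,0],
    [0,0.001,-0.018,-0.6,0,0.5,0],
    [0,0.001,-0.023,-0.6,0,0.5,0]
  ],
  "newtons": 80
}}

```text
time_s: 10.88
eef_pos: [0.5744, 0.0185, 0.0826]
tool_rot: [-1.57, -0.004, -0.179]
force: [1.1, 8.8, 4.4]
finger_gap: 0.0151
```

Run:
```python
from h import *
import pickle
from rig import sensors,eyes
o=sensors.get_obs();print(o["time_s"],o["eef_pos"],o["tool_rot"],o["force"],o["torque"],o["finger_gap"])
d=eyes.camera("wrist");cv2.imwrite("pics/w14.png",d["color"]);np.savez("pics/w14.npz",**d);pickle.dump(o,open("pics/o14.pkl","wb"))
d=eyes.camera("top");np.savez("pics/t14.npz",**d);d=eyes.camera("scene");np.savez("pics/s14.npz",**d)
```

```text
10.875 [0.57436355 0.01846164 0.08256091] [-1.56984882 -0.0039744  -0.17918352] [1.11863265 8.8305673  4.36478769] [ 3.13800163 -0.52986504 -0.05317366] 0.0151275169186516
```

View pics/w14.png

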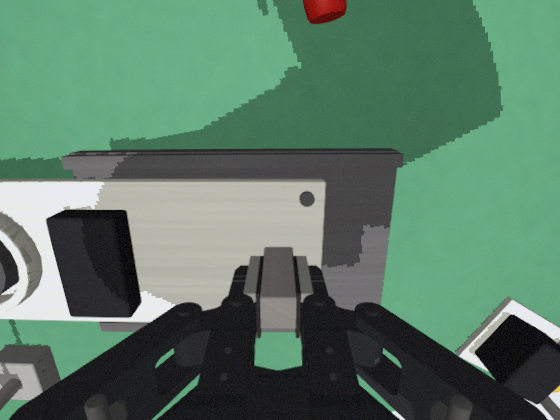

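Run:
```python
from h import *
for n,b in(("t",(250,140,410,280)),("s",(190,150,340,270))):
    d=load(f"pics/{n}14.npz");x0,y0,x1,y1=b
    cv2.imwrite(f"pics/{n}14.png",cv2.resize(d["color"][y0:y1,x0:x1],None,fx=4.2 if n=="t" else 5,fy=4.2 if n=="t" else 5,interpolation=cv2.INTER_CUBIC))
```

```text
(no output)
```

View pics/t14.png

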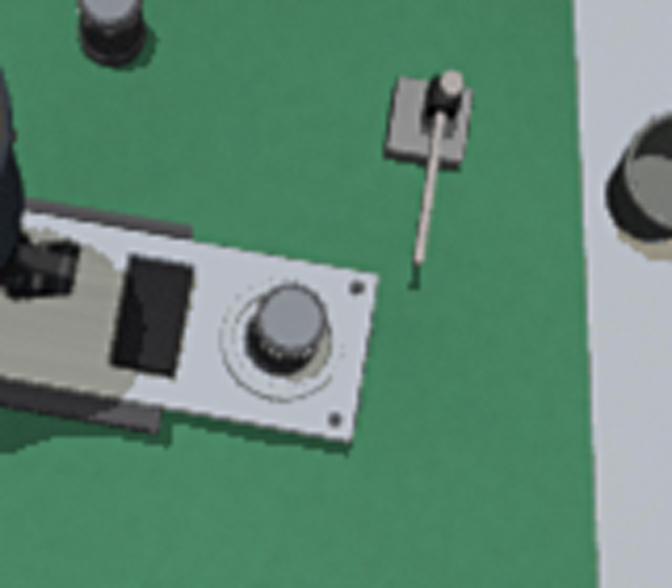

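View pics/s14.png

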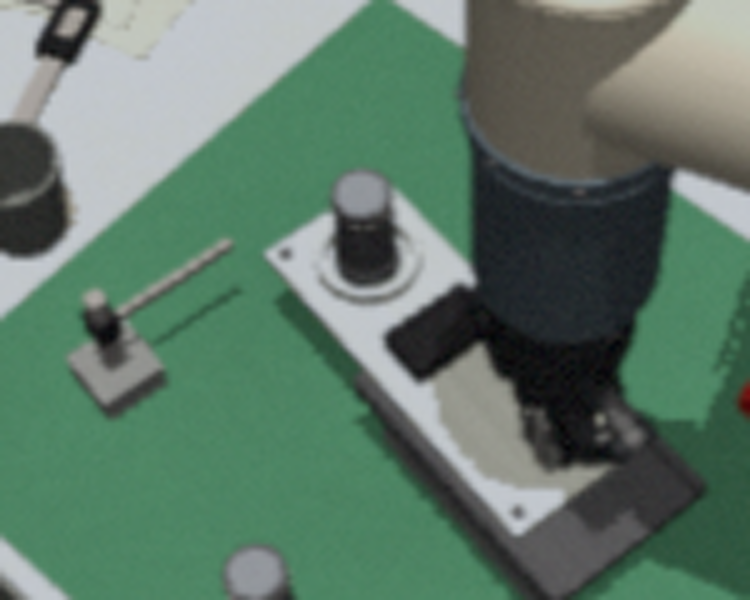

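Run:
```python
from h import *
t=load("pics/t14.npz");s=load("pics/s14.npz")
T=lambda x,y:(250+(x+.5)/4.2-.5,140+(y+.5)/4.2-.5)
S=lambda x,y:(190+(x+.5)/5-.5,150+(y+.5)/5-.5)
u=np.array([-.1795,-.9838])
for d,F,a,b,g in((t,T,(378,275),(350,441),(419,262)),(s,S,(266,255),(393,186),(230,243))):
    A,B,G=atz(d,[F(*a),F(*b),F(*g)],.068)[:,:2];m=(A+B)/2
    print(A,B,G,np.linalg.norm(A-B),"gap",(G-m)@u,"from corner",(G-A)@u)
```

```text
[ 0.57917118 -0.20117662] [ 0.4904707  -0.18460441] [ 0.58626376 -0.22327046] 0.09023532120843493 gap 0.02065380415290646 from corner 0.02046280350555141
[ 0.58184034 -0.19982204] [ 0.49411493 -0.17604052] [ 0.58986645 -0.22244201] 0.09089173423566882 gap 0.02463761118400239 from corner 0.020812841001316494
```

Top gives 20.5 mm left, scene (near corner) 20.8, and odometry 20.6, all consistent. Continuing 17 mm.

Emit:
{"name": "servo_tool", "arguments": {
  "increments": [
    [0,0.0008,-0.004,-0.2,0,0.1,0],
    [0,0.001,-0.008,-0.3,0,0.2,0],
    [0,0.001,-0.013,-0.3,0,0.2,0],
    [0,0.001,-0.017,-0.3,0,0.2,0],
    [0,0.001,-0.018,-0.3,0,0.2,0]
  ]
}}

```text
time_s: 11.65
eef_pos: [0.5727, 0.0034, 0.0826]
tool_rot: [-1.57, -0.004, -0.179]
force: [-0.9, 14.4, 6.9]
finger_gap: 0.0149
```

```bash
cat > chk.py <<'E'
from h import *
import sys
from rig import sensors,eyes
n=sys.argv[1]
o=sensors.get_obs();print(o["time_s"],o["eef_pos"],o["tool_rot"],o["force"],o["torque"],o["finger_gap"])
print("slid",(o["eef_pos"][:2]-[.58264,.08182])@np.array([-.1795,-.9838]))
d=eyes.camera("top");np.savez(f"pics/t{n}.npz",**d);cv2.imwrite(f"pics/t{n}.png",cv2.resize(d["color"][180:260,310:370],None,fx=7.5,fy=7.5,interpolation=cv2.INTER_CUBIC))
d=eyes.camera("scene");np.savez(f"pics/s{n}.npz",**d);cv2.imwrite(f"pics/s{n}.png",cv2.resize(d["color"][150:270,190:340],None,fx=5,fy=5,interpolation=cv2.INTER_CUBIC))
E
python3 chk.py 15
```

```text
11.65 [0.57273961 0.00342888 0.08262668] [-1.56989163 -0.00408055 -0.17864625] [-0.90964558 14.41848255  6.8576445 ] [4.81069536 0.23042739 0.21045773] 0.014852520879891664
slid 0.0788983083023848
```

View pics/t15.png

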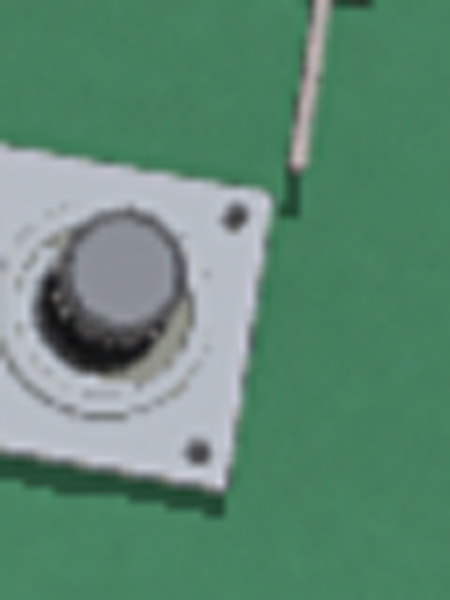

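View pics/s15.png

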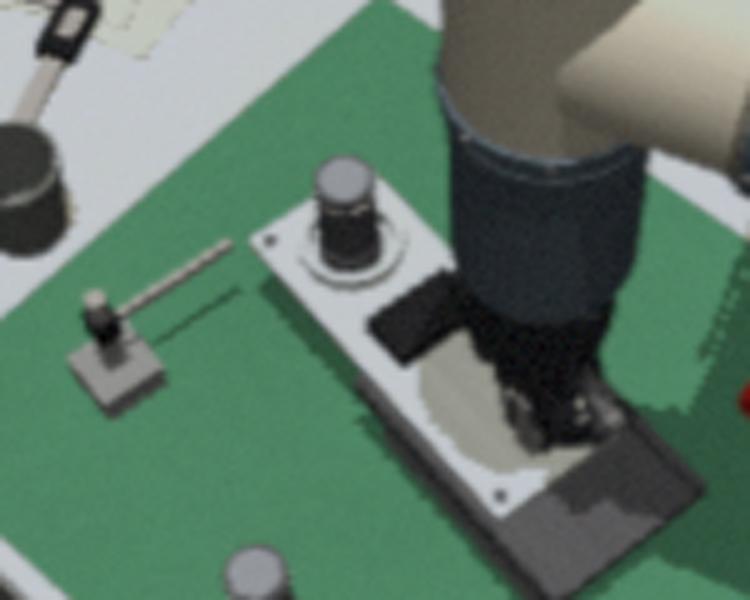

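```bash
cat > gap.py <<'E'
from h import *
def gap(n,a,b,g,a2,g2):
    t=load(f"pics/t{n}.npz");s=load(f"pics/s{n}.npz")
    T=lambda x,y:(310+(x+.5)/7.5-.5,180+(y+.5)/7.5-.5)
    S=lambda x,y:(190+(x+.5)/5-.5,150+(y+.5)/5-.5)
    u=np.array([-.1795,-.9838])
    A,B,G=atz(t,[T(*a),T(*b),T(*g)],.068)[:,:2];print("top",A,B,G,np.linalg.norm(A-B),"mid",(G-(A+B)/2)@u,"corner",(G-A)@u)
    A,G=atz(s,[S(*a2),S(*g2)],.068)[:,:2];print("scene",A,G,(G-A)@u)
E
python3 -c "
from gap import gap
gap(15,(272,192),(223,488),(298,169),(250,240),(230,243))"
```

```text
top [ 0.57902424 -0.21512247] [ 0.49045099 -0.19862322] [ 0.58603492 -0.22308267] 0.09009687293071425 mid 0.0067393557553799026 corner 0.00657282286940628
scene [ 0.58037633 -0.21478194] [ 0.58986645 -0.22244201] 0.005832493478304362
```

About 6 mm left. Moving 5, then a finer check.

Emit:
{"name": "servo_tool", "arguments": {
  "increments": [
    [0,0.0003,-0.003,-0.2,0,0.1,0],
    [0,0.0004,-0.005,-0.3,0,0.2,0],
    [0,0.0005,-0.006,-0.3,0,0.2,0],
    [0,0.0005,-0.006,-0.3,0,0.2,0]
  ]
}}

```text
time_s: 12.25
eef_pos: [0.5724, 0.001, 0.0827]
tool_rot: [-1.57, -0.002, -0.178]
force: [-3.9, 12.8, 6.5]
finger_gap: 0.0147
```

```bash
python3 chk.py 16
```

```text
12.25 [0.57236382 0.00097645 0.08270573] [-1.56957009 -0.00211802 -0.17767798] [-3.92923303 12.79170048  6.46128192] [4.69393232 0.91573444 0.2337611 ] 0.014677992946040455
slid 0.08137846069363827
```

View pics/t16.png

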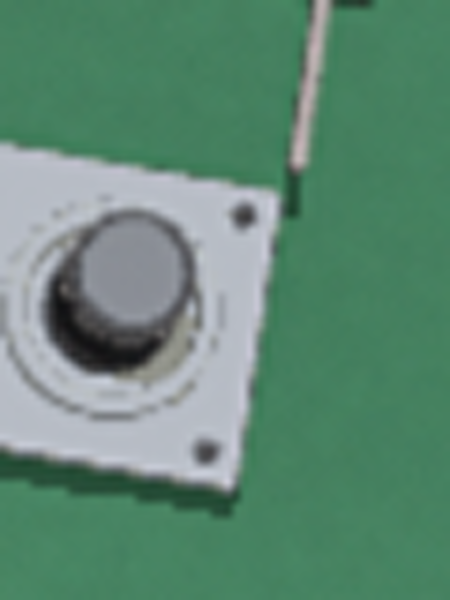

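View pics/s16.png

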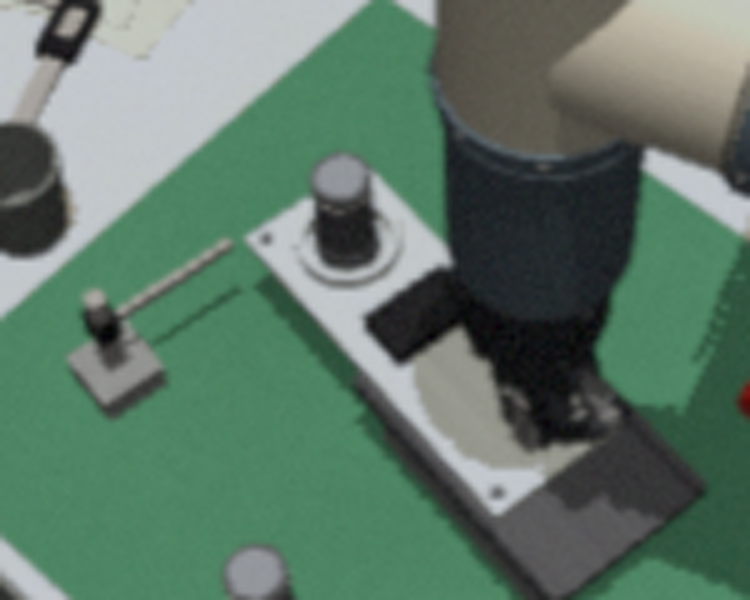

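Only 2.5 mm more moved. The tool has drifted about 4 mm across, toward the far rail, and is now rubbing it. I'll measure, then ease back across.

```bash
python3 -c "
from gap import gap
gap(16,(281,192),(234,489),(298,169),(245,237),(230,243))"
```

```text
top [ 0.57902733 -0.21781657] [ 0.49015905 -0.20185682] [ 0.58603492 -0.22308267] 0.09029000983744402 mid 0.0037975959669869523 corner 0.003922920710313131
scene [ 0.58079649 -0.21862181] [ 0.58986645 -0.22244201] 0.002130247884860089
```

Emit:
{"name": "servo_tool", "arguments": {
  "increments": [
    [-0.002,-0.0005,0,0,0,0,0],
    [-0.003,-0.0005,0,0,0,0,0],
    [-0.004,-0.0005,-0.001,0,0,0,0],
    [-0.004,-0.0005,-0.002,0,0,0,0]
  ]
}}

```text
time_s: 12.85
eef_pos: [0.5682, 0.0001, 0.0831]
tool_rot: [-1.568, -0.002, -0.178]
force: [3.4, 4.8, -1.0]
finger_gap: 0.0152
```

```bash
python3 chk.py 17
```

```text
12.85 [5.68213796e-01 1.13961951e-04 8.31318475e-02] [-1.56843358 -0.0023986  -0.1781389 ] [ 3.35704726  4.75144596 -0.97948124] [ 2.13601097 -1.09926885  0.23265992] 0.015213126046123475
slid 0.08297190392189448
```

View pics/t17.png

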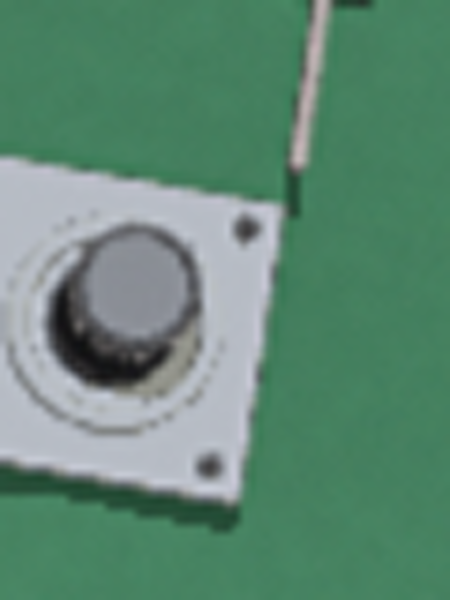

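Run:
```python
from gap import *
gap(17,(286,206),(240,502),(298,169),(244,238),(230,243))
# detailed view
d=load("pics/t17.npz");c=d["color"]
cv2.imwrite("pics/t17z.png",cv2.resize(c[190:225,330:365],None,fx=16,fy=16,interpolation=cv2.INTER_NEAREST))
```

```text
top [ 0.57477596 -0.219209  ] [ 0.48633457 -0.20354301] [ 0.58603492 -0.22308267] 0.08981816755454526 mid 0.0015584160061401595 corner 0.0017899279820246681
scene [ 0.58171491 -0.21856873] [ 0.58986645 -0.22244201] 0.002347329332841155
```

View pics/t17z.png

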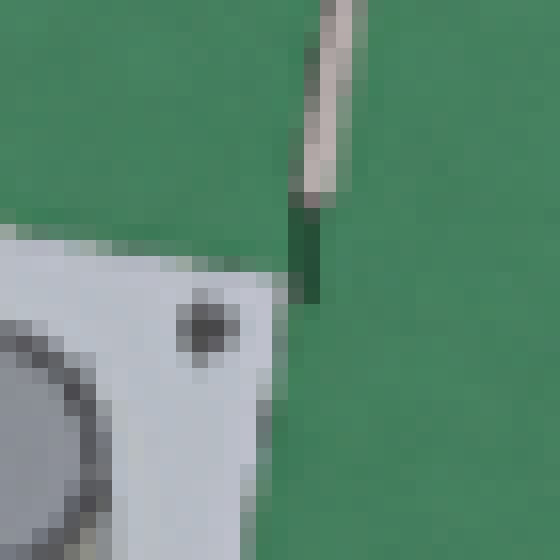

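View pics/s17.png

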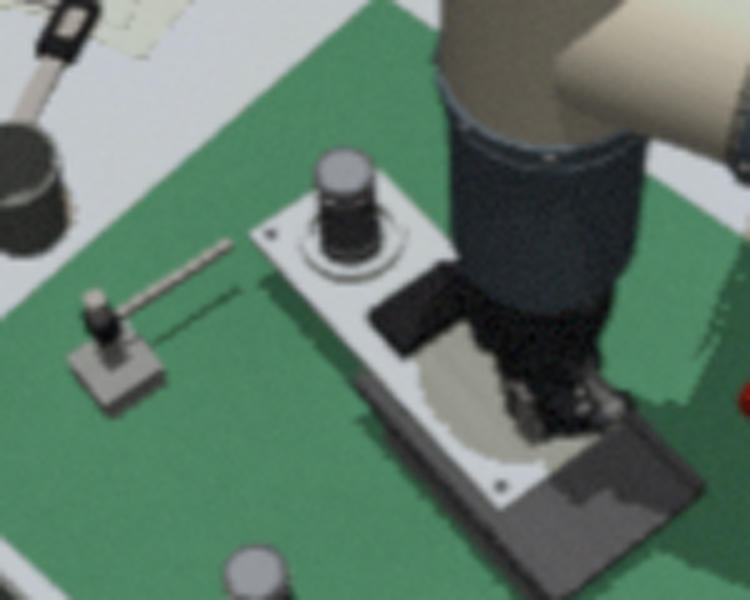

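Subpixel edge fitting is needed here, since the pixels are about 2.25 mm.

```bash
cat > fine.py <<'E'
from h import *
u=np.array([-.1795,-.9838]); v=np.array([.9838,-.1795])
def rect(d,obs=None,O=(.586,-.223),z=.0675,half=.07,s=.0005):
    # orthorectify around gauge tip in riser axes at plate-top height: cols = along u (outward), rows = across v (up = far side)
    n=int(half/s); a=np.arange(-n,n+1)*s
    U,V=np.meshgrid(a,a[::-1]); X=np.c_[(np.array(O)+U.reshape(-1,1)*u+V.reshape(-1,1)*v),np.full(U.size,z)]
    m=proj(d,X,obs).astype(np.float32).reshape(*U.shape,2)
    return cv2.remap(d["color"],m[...,0],m[...,1],cv2.INTER_CUBIC),a
def cross(y,a,lev,sign):
    i=np.where((y[:-1]-lev)*(y[1:]-lev)<0)[0]
    return [a[k]+(lev-y[k])/(y[k+1]-y[k])*(a[1]-a[0]) for k in i if np.sign(y[k+1]-y[k])==sign]
def measure(d,obs=None,out=None,name="",erows=(-.085,-.025),half=.1):
    im,a=rect(d,obs,half=half); g=im[...,2].astype(float)
    V=a[::-1]
    bl=[]
    for i in np.where((V>.004)&(V<.03))[0]:
        y=g[i]; m=np.abs(a)<.012; yy=y[m]; aa=a[m]; k=yy.argmax(); lev=(yy.max()+np.median(yy))/2
        l=[c for c in cross(yy,aa,lev,1) if c<aa[k]+1e-9]; r=[c for c in cross(yy,aa,lev,-1) if c>aa[k]-1e-9]
        if l and r: bl.append((V[i],(l[-1]+r[0])/2,r[0]-l[-1]))
    bl=np.array(bl)
    ed=[]
    for i in np.where((V>erows[0])&(V<erows[1]))[0]:
        y=g[i]; c=cross(y,a,125,-1)
        c=[q for q in c if abs(q)<.06]
        if c: ed.append((V[i],c[-1]))
    ed=np.array(ed)
    med=np.median(ed[:,1]);ed=ed[np.abs(ed[:,1]-med)<.004]
    p=np.polyfit(ed[:,0],ed[:,1],1);q=np.polyfit(bl[:,0],bl[:,1],1)
    print(name,"blade at tip %.4f (med %.4f, width %.4f)"%(q[1],np.median(bl[:,1]),np.median(bl[:,2])),"edge med %.4f at mid %.4f slope %.4f n %d"%(np.median(ed[:,1]),np.polyval(p,-.057),p[0],len(ed)),"REMAIN blade-edge %.4f"%(np.median(bl[:,1])-np.median(ed[:,1])))
    if out: cv2.imwrite(out,cv2.resize(im,None,fx=1.4,fy=1.4))
if __name__=="__main__":
    import pickle
    measure(load("pics/t17.npz"),out="pics/rt17.png",name="t17"); measure(load("pics/s17.npz"),out="pics/rs17.png",name="s17")
    measure(load("pics/t16.npz"),name="t16");measure(load("pics/s16.npz"),name="s16")
E
python3 fine.py
```

```text
t17 blade at tip -0.0003 (med -0.0003, width 0.0046) edge med -0.0020 at mid -0.0020 slope -0.0074 n 113 REMAIN blade-edge 0.0016
s17 blade at tip 0.0016 (med 0.0012, width 0.0065) edge med -0.0005 at mid -0.0003 slope -0.0113 n 56 REMAIN blade-edge 0.0018
t16 blade at tip -0.0003 (med -0.0003, width 0.0046) edge med -0.0034 at mid -0.0034 slope -0.0052 n 110 REMAIN blade-edge 0.0031
s16 blade at tip 0.0015 (med 0.0012, width 0.0065) edge med -0.0018 at mid -0.0015 slope -0.0186 n 53 REMAIN blade-edge 0.0030
```

View pics/rt17.png

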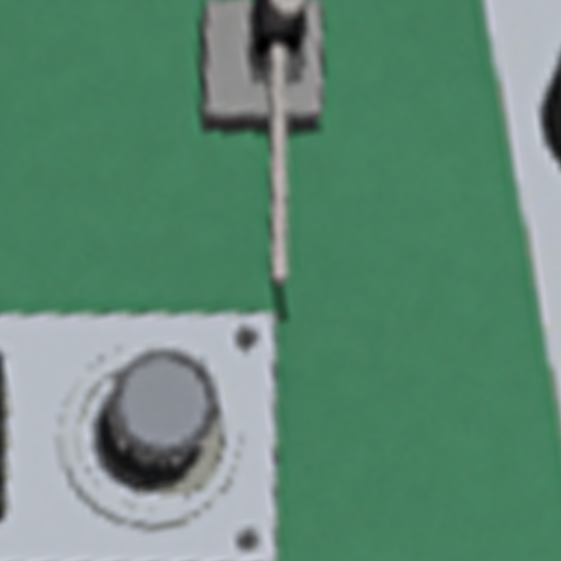

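View pics/rs17.png

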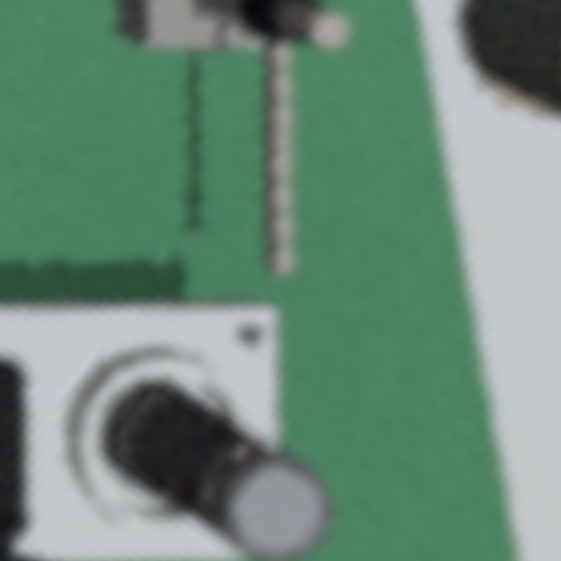

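Top gives 1.6 mm and scene 1.8 mm remaining. A small final advance with a light press down.

Emit:
{"name": "servo_tool", "arguments": {
  "increments": [
    [0,0.0005,-0.001,-0.1,0,0,0],
    [0,0.001,-0.0025,-0.2,0,0,0],
    [0,0.001,-0.003,-0.2,0,0,0],
    [0,0.001,-0.003,-0.2,0,0,0]
  ]
}}

```text
time_s: 13.45
eef_pos: [0.5681, -0.0018, 0.0828]
tool_rot: [-1.57, -0.003, -0.178]
force: [2.5, 6.8, 2.3]
finger_gap: 0.015
```

```bash
python3 chk.py 18; python3 -c "
from fine import *
measure(load('pics/t18.npz'),name='t18');measure(load('pics/s18.npz'),name='s18')"
```

```text
13.45 [ 0.56809591 -0.00175327  0.08279045] [-1.56995381 -0.00347108 -0.17830571] [2.53691468 6.77477508 2.31416009] [ 2.95000802 -0.78111179  0.02126943] 0.014982893927373557
slid 0.08483004659551446
t18 blade at tip -0.0003 (med -0.0003, width 0.0046) edge med 0.0001 at mid 0.0000 slope -0.0031 n 116 REMAIN blade-edge -0.0004
s18 blade at tip 0.0017 (med 0.0013, width 0.0064) edge med 0.0017 at mid 0.0015 slope 0.0099 n 59 REMAIN blade-edge -0.0004
```

Aligned within 0.4 mm in both views. Holding still with a slight press down, to confirm it is steady.

Emit:
{"name": "servo_tool", "arguments": {
  "increments": [
    [0,0.0008,0.0003,-0.1,0,0,0],
    [0,0.0008,0.0003,-0.1,0,0,0],
    [0,0.0008,0.0003,-0.1,0,0,0],
    [0,0.0008,0.0003,-0.1,0,0,0]
  ]
}}

```text
time_s: 14.05
eef_pos: [0.5681, -0.0016, 0.0824]
tool_rot: [-1.572, -0.004, -0.178]
force: [0.1, 3.5, 5.2]
finger_gap: 0.0153
```

```bash
python3 chk.py 19; python3 -c "
from fine import *
from rig import eyes
measure(load('pics/t19.npz'),name='t19',out='pics/rt19.png');measure(load('pics/s19.npz'),name='s19')
cv2.imwrite('pics/full19.png',load('pics/t19.npz')['color'])
cv2.imwrite('pics/sfull19.png',load('pics/s19.npz')['color'])
P=cloud(load('pics/t19.npz'));d=load('pics/t19.npz')
# plate top heights along plate (outer end vs inner)
for k in (.006,.09,.14):
    for w in (-.036,):
        X=np.array([.5434-.0152,-.2132,.068]); X[:2]-=k*u; X[:2]+=w*v
        p=np.round(proj(d,[X])[0]).astype(int); print(k,p,np.nanmedian(P[p[1]-1:p[1]+2,p[0]-1:p[0]+2].reshape(-1,3),0))
"
```

```text
14.05 [ 0.56812379 -0.00160092  0.08243548] [-1.57190441 -0.00366519 -0.17826842] [0.12414599 3.53695699 5.19473379] [ 1.45039722 -0.08345631  0.06405396] 0.015266437660896214
slid 0.08467515877180434
t19 blade at tip -0.0003 (med -0.0003, width 0.0046) edge med 0.0001 at mid 0.0001 slope -0.0025 n 116 REMAIN blade-edge -0.0005
s19 blade at tip 0.0016 (med 0.0013, width 0.0065) edge med 0.0021 at mid 0.0016 slope 0.0199 n 64 REMAIN blade-edge -0.0008
0.006 [340 243] [ 0.49380715 -0.20046573  0.06878476]
0.09 [303 236] [ 0.50954137 -0.11860965  0.06836431]
0.14 [281 232] [ 0.51858286 -0.06982958  0.06730885]
```

View pics/full19.png

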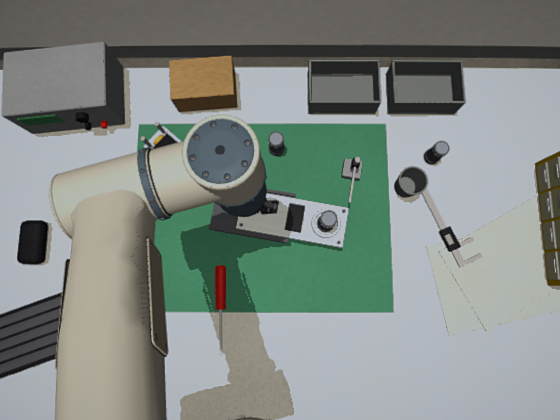

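View pics/sfull19.png

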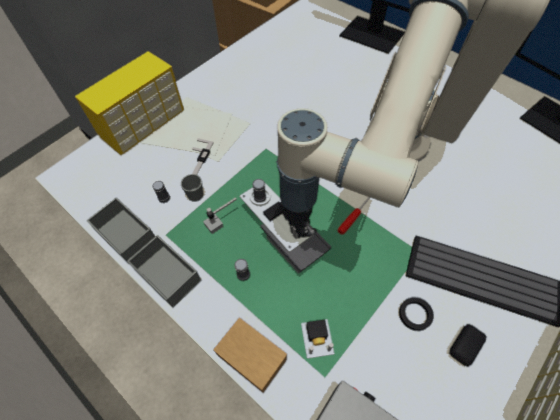

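View pics/rt19.png

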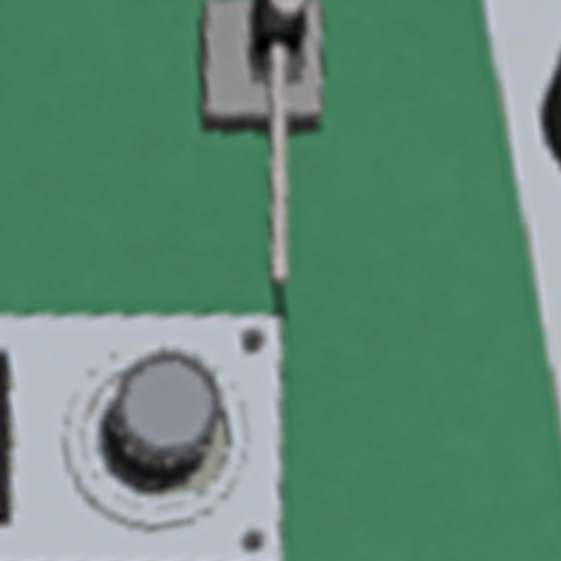

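Everything is in place. One flatness check: fitting the plate-top slope along its length from depth, against the initial picture.

Run:
```python
from fine import *
from rig import sensors
for n,off in(("t0",0),("t19",.0847),("s0",0),("s19",.0847)):
    f={"t0":"top0","s0":"scene0"}.get(n,n)
    d=load(f"pics/{f}.npz");P=cloud(d)
    E=np.array([.5436,-.1293])+off*u
    Q=P.reshape(-1,3);a=(Q[:,:2]-E)@u;b=(Q[:,:2]-E)@v
    c=d["color"].reshape(-1,3).astype(int)
    m=(a<-.003)&(a>-.235)&(np.abs(b)<.041)&(abs(Q[:,2]-.068)<.006)&(c.min(1)>110)
    for k in range(2):
        A=np.c_[a[m],b[m],np.ones(m.sum())];x=np.linalg.lstsq(A,Q[m,2],rcond=None)[0];
    print(n,m.sum(),"slope deg along %.2f across %.2f"%tuple(np.degrees(x[:2])),"z at edge %.4f"%x[2], "range",a[m].min(),a[m].max())
print(sensors.get_obs()["eef_pos"],sensors.get_obs()["force"],sensors.get_obs()["time_s"])
```

```text
t0 2904 slope deg along 0.05 across -0.01 z at edge 0.0675 range -0.23498271569257534 -0.0030812893445971872
t19 2077 slope deg along 0.04 across 0.14 z at edge 0.0675 range -0.2349612592268672 -0.0030388839864297465
s0 1545 slope deg along 0.06 across -0.15 z at edge 0.0688 range -0.23489497857716085 -0.003048636329554347
s19 831 slope deg along 0.21 across 0.09 z at edge 0.0692 range -0.2348599082460787 -0.003420171445002818
[ 0.56815699 -0.00161201  0.08242772] [0.38872372 3.81017866 4.99208267] 14.15
```

The plate is flat: top-view slope is 0.04°, against 0.05° at the start. The hold is steady, with 5 N of down-press. Handing in.

```bash
python3 -c "
from rig import order
print(order.finish_job())"
```

```text
the job is handed in; nothing more can be done
None
```

I put the nearest barrel in the collar and let go of it. I then gripped the post and slid the plate out along its riser, about 85 mm, to the gauge pointer. The job went in at about 14 s with the post still held at 80 N grip.

**Last checks:**
- **Edge position:** the outer edge is 0.5 mm (top view) to 0.8 mm (scene view) past the pointer's centre line.
- **Plate flat:** its slope along the riser is 0.04° in the top view, against 0.05° at the start. The scene view gave a noisier 0.21°.
- **Barrel:** it stands upright inside its collar.
- **Hold:** the arm is steady, pressing down with about 5 N.
- **Rest of the bench:** the barrel look-alikes, gauge, cup, calipers and screwdriver look unmoved in both views. The module and tape roll were checked only in the scene view, because the arm hides them from above.

**What went wrong on the way:** the tool drifted about 4 mm sideways during the slide, so the plate rubbed the far rail. The force readings stayed at about 14 N or less, and I eased the plate back before the final alignment.

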